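# Hook a drilled strap out of a channel drill jig

## Task

The slotted steel strap has been drilled and sits out of the fingers' reach in the channel of the drill jig. Raise the jig's pin lever so that its pin leaves the strap's slot, reach in over the strap with the T-handled hook, catch the slot and draw the strap right out of the jig, flat on the bench; then lay the hook down on the bench clear of the jig and put the lever fully down again. Leave the other things on the bench as they are.

Things in the scene. Friction and masses are not known exactly. Their poses are not given: they have to be found in the camera images.
- jig: Channel drill jig fixed to the bench: dark base 144 x 74 x 8 mm, two walls 10 mm thick and 32 mm apart, steel top plate 52 mm wide (48 to 58 mm above the bench). Origin: centre of the underside. x points into the channel: open mouth at x = -72 mm, back wall at x = +60 mm; y across, z up. The plate has a window 14 mm wide over the strap's slot and, near the mouth, a drill bush 5 mm proud
- jig_mouth (a point): middle of the channel's open mouth, on the channel floor, which is 8 mm above the bench; axes as the jig's. Channel 132 mm deep, 32 wide, 40 high; 'depth' is measured from here along the jig's +x. Round it: the bench's right lip at y = -0.37, 47 mm high; to the left a big casting 0.17 to 0.23 m high, its nose at x > 0.51, y from -0.15 to 0.01 (a grinder on it, to 0.29 m); a post 0.38 m high at x 0.45, y 0.19
- pin_lever (a joint): angle of the lever over the jig (rad): 0 = fully down, its 8 mm pin then stands 7 mm deep in the strap's slot, at depth 84 mm; 0.68 = raised to its stop. Above 0.5 the pin is out of the channel. Its stiff pivot holds it where it is left: 2 to 3 N at the handle moves it
- lever_grip (a point): middle of the lever's handle: a level round bar 12 mm thick, 46 mm long, standing out to the jig's -y side, parallel to the hinge, free for 15 mm either side of this point; 82 mm above the bench, at depth 50 mm with the lever down. To be pinched from above, a finger before and one behind it along the jig's x
- lever_hinge (a point): point on the lever's hinge axis, which runs along the jig's y: 40 mm above the bench, at depth 150 mm, behind the back wall. The handle moves round it on a circle of 108 mm radius, up and back (towards the jig's +x) as the lever is raised
- strap_mid (a point): centre of the dark slotted steel strap, 29 x 100 x 14 mm, 0.34 kg, 7 mm above its underside. Its y axis runs along it to the end nearer the slot, z up. At the start it lies on the channel floor, slot end inward (its y along the jig's x), near end 12 to 25 mm inside the mouth
- strap_slot (a point): centre of the strap's slot, 7 mm above the strap's underside. The slot goes right through, is 11 mm wide and about 27 mm long along the strap's y (0 to 28 mm from the strap's centre)
- hook_handle (a point): centre of the wooden cross handle of the T-handled hook, 13 mm above its underside. x runs along the shank to the hook end, z up. Handle 76 mm across (y), 20 mm thick (x), 26 mm high, with flat sides and underside; grip it across its thickness beside the shank, about 25 mm from this point. The 6 mm shank (14 mm collar at the handle) runs along +x, 3 mm above this point; 126 mm out it turns straight down
- hook_tip (a point): centre of the rounded, 6 mm thick end of the hook's turned-down end, 126 mm ahead of the handle's centre and 10 mm below it. The end's lowest point is 3 mm below this point, level with the handle's underside, and 13 mm below the lower side of the shank
- oil_can: green oil can with a bent spout, 60 mm across, 123 mm high, standing; bystander; origin at the underside
- dial_gauge: round dial gauge, 104 x 56 x 20 mm; bystander
- flap_disc: brown abrasive flap disc, 94 mm across, 15 mm thick; bystander
- boss_a: small dark flanged casting 50 x 50 x 30 mm; bystander
- boss_b: a second such casting; bystander

How it is judged (in metres and radians):
On the way, in this order (a step that is already met when the one before it is completed fails the run):
1. the lever is raised, its pin out of the strap and the channel (value of joint pin_lever above 0.5 rad), for 0.2 s.
2. the hook draws the strap towards the mouth (contact force between hook_pick and strap above 0.15 N and x of strap_mid in the frame of jig below -0.05 m), for 0.1 s.
3. the strap is right out of the jig (x of strap_mid in the frame of jig below -0.121 m), for 0.2 s.
At the end, for the whole second after the job is handed in: Strap flat on the bench (tilt under 0.1 rad), wholly outside the jig: its centre at least 49 mm before the mouth. Lever down (under 0.09 rad). Hook lying on the bench on its flat underside (tilt under 0.2 rad), its end more than 85 mm from the jig's origin (x of strap_mid in the frame of jig below -0.121 m and angle between strap_mid's own z axis and vertical below 0.1 rad and height (world z) of strap_mid below 0.014 m and value of joint pin_lever below 0.09 rad and height (world z) of hook_handle below 0.022 m and horizontal distance between hook_tip and jig above 0.085 m and height (world z) of hook_tip below 0.03 m); the robot touches nothing.
It fails at once if the oil can is tipped or pushed away (angle between oil_can's own z axis and vertical above 0.4 rad or distance of oil_can from where it was at the start of the episode above 0.03 m).
It fails at once if the dial gauge is pushed away (distance of dial_gauge from where it was at the start of the episode above 0.03 m).
It fails at once if the flap disc is pushed away (distance of flap_disc from where it was at the start of the episode above 0.03 m).
It fails at once if the first casting is pushed away (distance of boss_a from where it was at the start of the episode above 0.03 m).
It fails at once if the second casting is pushed away (distance of boss_b from where it was at the start of the episode above 0.03 m).
It also fails if it takes over 72 s, if anything falls off the work surface, if the arm or the gripper's body presses on something with over 40 N, if the wrist force passes 120 N, or if a joint passes its speed limit or range.

## Robot

A 6-joint arm with a two-finger parallel gripper is mounted at the origin on a cart in front of the work surface, level with it; the furniture and walls round the work are solid. World frame = base frame: x ahead of the robot, y to its left, z up, the work surface at z = 0. Lengths are in mm, angles in rad, forces in N, time in s.
With the tool pointing down it reaches from about 250 to 725 mm from the base axis. Payload 9.7 kg.
Tool frame: the origin (TCP) lies midway between the tips of the shut fingers; the grasp point (between the pads) lies 19 mm behind it; z points along the fingers, y is the direction in which the jaws open and shut (so a half turn about z gives the same grasp; the last joint's range is limited). The gripper opens to 85 mm and grips with 20 to 120 N. Pads are 22 mm wide; open, the fingers measure 114 mm over their backs; the gripper's body (76 mm by 85 mm) begins 54 mm behind the grasp point. The pads swing forward as they close: fully open they stand 13 mm farther back than shut.
Start: joints at [1.213, 0.087, 0.176, 1.66, 0, 1.571], TCP at [192.615, 515.166, 231.284] pointing down, gripper open.
Joint ranges: [-3.13, 3.13], [-0.85, 1.81], [-1.15, 1.24], [-2.2, 2.28], [-1.44, 1.52], [-3.14, 3.14]. Speed limits (rad/s): [2.22, 2.22, 2.57, 3.14, 3.14, 3.14].

## Interface

Orientations are given as a unit quaternion [x, y, z, w].
In Python, from rig import monitor, get_image, get_calibration, bot gives the robot as it stands.
- The arm moves only by the tool arm_command, never from a script. Its arguments are lists of equal length, an entry for each row: "hand": the opening, from 0 (shut) to 1 (fully open); "xyz": the shift along the world's x, y, z in units of 40 mm (1.0 is 40 mm), a list of three; "rot": the turn, a rotation vector about the world's x, y, z in units of 6 degrees (1.0 is 6 degrees), a list of three. In form: {"hand": [hand, ...], "xyz": [[x, y, z], ...], "rot": [[ax, ay, az], ...]}. A call has 1 to 20 rows; each row is the pose to reach, as a shift and turn from the pose commanded when the call began; what a row does not reach only later rows make up. A row lasts 1/12 s, in which the tool goes at most 41.7 mm and 7.16 degrees, less where a joint would pass 70% of its speed; a pose out of reach is approached as far as the arm can. A call with a gripper value outside its range is refused whole. The fingers move at their own pace and stop on an object; "force" is the grip in N (left out, the last holds). Time passes only in rows, so rows that repeat a pose let the fingers close. It gives the time, the measured TCP pose, the force and the opening at its end, in the units of the state.
- monitor.read_state(): the state, without advancing time (a new reading comes with each control period).
- get_image(name): name is "scene" or "top" or "wrist"; returns the picture (480x640x3 uint8, blue, green, red); there is no depth.
- get_calibration(name): a dict with "vfov" (degrees; the focal length in pixels is half the picture's height over the tangent of half this angle, whatever the lens; pixels are square), "cx", "cy" (the principal point, pixels), "rvec" (rotation vector, rad) and "tvec" (3), from world to camera coordinates, as OpenCV has them; the wrist camera has in their place "T_tool_cam" (4x4, takes a point from camera to tool coordinates, whose origin is the TCP and whose axes are the flange's). Camera axes: x right, y down, z forward; pixel columns grow to the right and rows downward; lengths in mm; the calibration is good to about 2 mm. The wrist camera is an equidistant fisheye: a pixel r from the principal point sees the ray r / f radians off the axis. A picture is of the moment at which its call begins: read the wrist's pose just before it. get_calibration takes no time and is no camera call.
- bot.close_job(): hands the job in, once; it reports no verdict.
The state is a dict: "time": time; "joints": joint angles; "qd": joint speeds; "effort": joint torques, N m; "tcp_pos": TCP position; "eef_rot": TCP orientation; "wrist_force": force on the tool from outside, world axes, zero at the start; "torque": the same for the moment, N m; "grip_width": finger opening in mm.
Only numpy, scipy, OpenCV 4.12 (cv2) and the standard library are available. Lean on these libraries where they do the work, as an engineer would, in place of code of your own. Each camera call takes 0.05 s, during which the arm holds its last target.

## Working session

There is one attempt and no reset: what is moved stays moved. The work goes in short steps, Python scripts to look and compute and a tool call to move; the robot and the scene stay as the last step left them, time stands still between calls to the robot, and variables do not carry over. Pictures are saved under pics/ and viewed, and the job is handed in when it is done.

Besides the shell and the picture viewer there is one more tool, called by a JSON object that holds its "name" and its "arguments", one argument or row to a line. arm_command: Moves the arm, as the interface text tells. Its arguments: {"type":"object","properties":{"hand":{"type":"array"},"xyz":{"type":"array"},"rot":{"type":"array"},"force":{"type":"number"}},"required":["hand","xyz","rot"]}

```bash
ls; mkdir -p pics; cat > h.py <<'E'
import numpy as np, cv2
from rig import monitor, get_image, get_calibration, bot
from scipy.spatial.transform import Rotation as R
E
python3 - <<'E'
from h import *
s=monitor.read_state(); print(s)
for n in ("scene","top","wrist"):
    im=get_image(n); cv2.imwrite(f"pics/{n}0.png",im); print(n,get_calibration(n))
E
```

```text
pics
{'time': 0.0, 'joints': array([ 1.21301134e+00,  8.74795921e-02,  1.75096386e-01,  1.65978658e+00,
       -1.67014337e-05,  1.57080505e+00]), 'qd': array([-4.11072572e-04,  7.18967084e-05, -1.62948396e-03, -1.87292213e-03,
       -9.15354209e-04,  3.68057320e-04]), 'effort': array([ 3.61292943e-03, -5.20373726e+01,  4.64815485e+01,  1.57723459e-02,
       -6.26824612e-05,  3.70459375e-06]), 'tcp_pos': array([192.53224999, 514.94909423, 230.55296563]), 'eef_rot': array([ 1.77944093e-01,  9.84040359e-01, -6.77258200e-04, -1.13976421e-04]), 'wrist_force': array([-0.94852428, -0.53720577, -0.17284943]), 'torque': array([-0.02024765,  0.01032628,  0.0145551 ]), 'grip_width': 85.4662960565456}
scene {'vfov': 49.00204793448981, 'cx': 319.5873989117088, 'cy': 226.77950177591302, 'rvec': array([ 2.01416984, -1.53485238,  0.55029582]), 'tvec': array([-151.95143077,  463.53202916,  756.53284848])}
top {'vfov': 52.100122139899625, 'cx': 321.0692217730249, 'cy': 228.9019176329099, 'rvec': array([ 2.08730285, -2.14507552,  0.16095444]), 'tvec': array([ 30.03994386, 560.06108943, 944.56889138])}
wrist {'vfov': 65.70646984690485, 'cx': 312.8002396187106, 'cy': 235.60215832630038, 'T_tool_cam': array([[-5.09155287e-04, -9.58885050e-01, -2.83794294e-01,
         7.25966882e+01],
       [ 9.99999517e-01, -2.49717145e-04, -9.50353865e-04,
         7.49626455e-01],
       [ 8.40411812e-04, -2.83794641e-01,  9.58884714e-01,
        -1.42724261e+02],
       [ 0.00000000e+00,  0.00000000e+00,  0.00000000e+00,
         1.00000000e+00]])}
```

View pics/scene0.png

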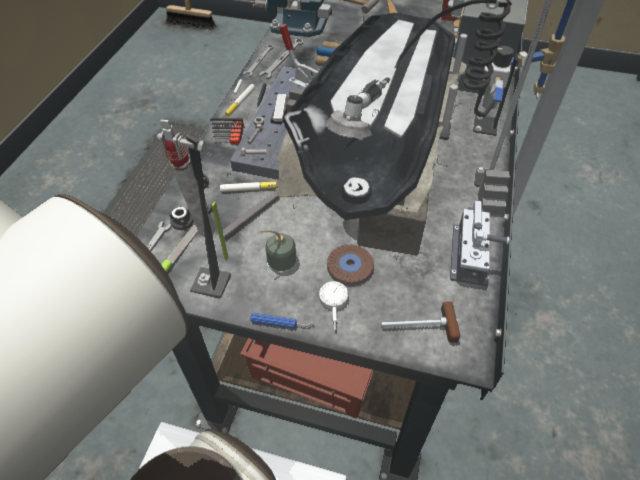

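View pics/top0.png

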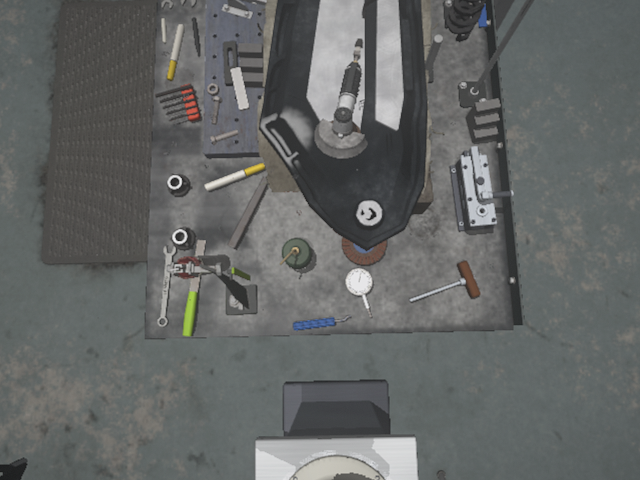

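View pics/wrist0.png

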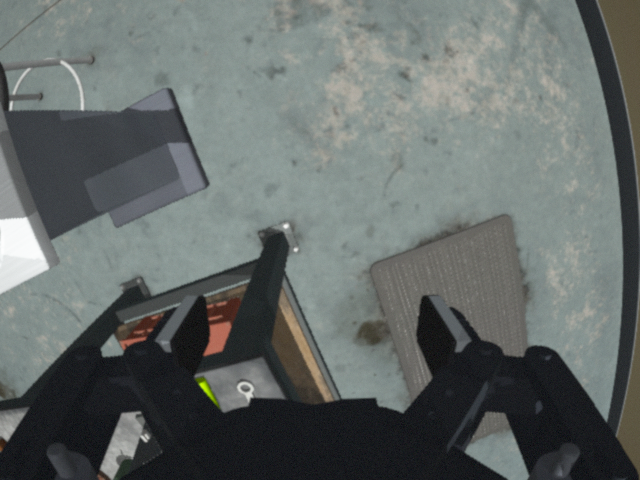

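The scene view shows the jig at about (475,245), the hook with its handle at (450,322), and the disc, gauge and can near (350,265), (333,295) and (282,252). In the top view the jig is at (478,190), the hook handle at (470,280) and its end at (411,300). I'll enlarge these areas next.

```bash
python3 - <<'E'
from h import *
im=cv2.imread("pics/top0.png"); cv2.imwrite("pics/top0c.png",cv2.resize(im[140:320,400:530],None,fx=4,fy=4,interpolation=cv2.INTER_CUBIC)[:,:])
c=im[140:245,440:525]; cv2.imwrite("pics/top0j.png",cv2.resize(c,None,fx=5.5,fy=5.5,interpolation=cv2.INTER_CUBIC))
c=im[250:310,400:490]; cv2.imwrite("pics/top0h.png",cv2.resize(c,None,fx=8,fy=8,interpolation=cv2.INTER_CUBIC))
im=cv2.imread("pics/scene0.png")
c=im[190:295,440:525]; cv2.imwrite("pics/sc0j.png",cv2.resize(c,None,fx=5.5,fy=5.5,interpolation=cv2.INTER_CUBIC))
c=im[290:350,375:470]; cv2.imwrite("pics/sc0h.png",cv2.resize(c,None,fx=8,fy=8,interpolation=cv2.INTER_CUBIC))
E
```

```text
(no output)
```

View pics/top0j.png

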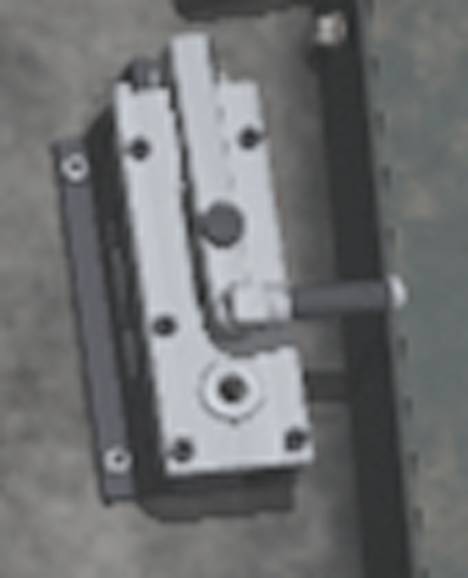

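View pics/top0h.png

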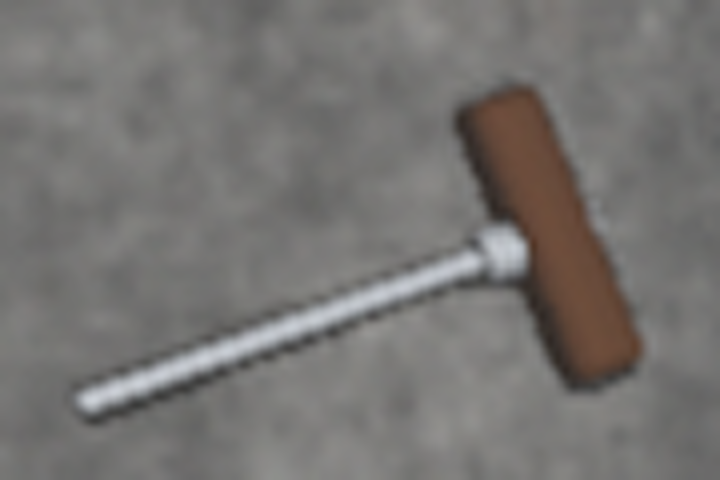

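View pics/sc0j.png

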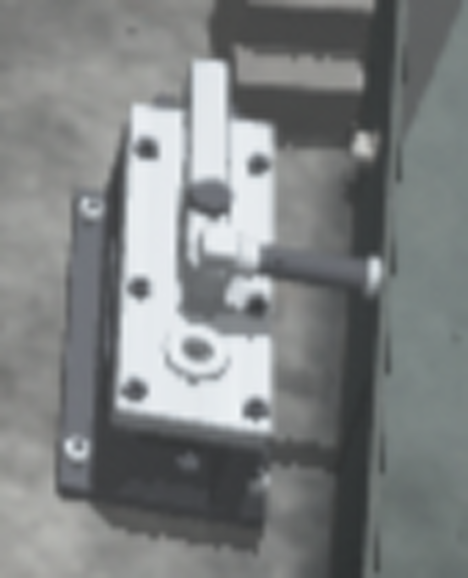

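View pics/sc0h.png

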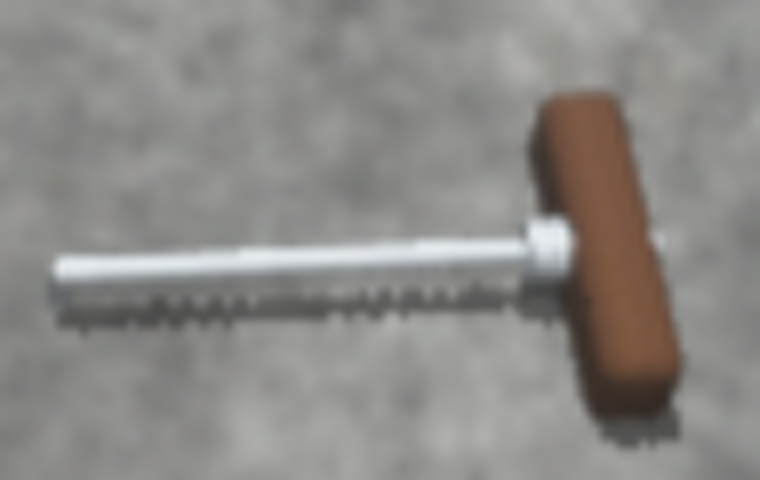

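```bash
cat >> h.py <<'E'
def cam(n):
    c=get_calibration(n); f=240/np.tan(np.radians(c['vfov']/2)); K=np.array([[f,0,c['cx']],[0,f,c['cy']],[0,0,1]])
    Rm=cv2.Rodrigues(np.array(c['rvec'],float))[0]; t=np.array(c['tvec'],float)
    return K,Rm,t
def ray(n,uv):
    if n=='wrist': raise 0
    K,Rm,t=cam(n); d=Rm.T@np.linalg.inv(K)@np.array([*uv,1.]); return -Rm.T@t, d/np.linalg.norm(d)
def wray(uv,pos,q):
    c=get_calibration('wrist'); f=240/np.tan(np.radians(c['vfov']/2)); T=c['T_tool_cam']
    v=np.array([uv[0]-c['cx'],uv[1]-c['cy']]); r=np.linalg.norm(v); th=r/f
    d=np.array([*(v/max(r,1e-9)*np.sin(th)),np.cos(th)]); Rt=R.from_quat(q).as_matrix()
    return Rt@T[:3,3]+pos, Rt@T[:3,:3]@d
def wproj(P,pos,q):
    c=get_calibration('wrist'); f=240/np.tan(np.radians(c['vfov']/2)); T=c['T_tool_cam']; Rt=R.from_quat(q).as_matrix()
    p=T[:3,:3].T@(Rt.T@(np.array(P)-pos)-T[:3,3]); th=np.arctan2(np.hypot(p[0],p[1]),p[2]); e=p[:2]/np.hypot(p[0],p[1])
    return np.array([c['cx'],c['cy']])+f*th*e
def plane(r,z): o,d=r; return o+d*(z-o[2])/d[2]
def tri(*rs):
    A=0;b=0
    for o,d in rs:
        M=np.eye(3)-np.outer(d,d); A=A+M; b=b+M@o
    P=np.linalg.solve(A,b); return P,[float(np.linalg.norm((np.eye(3)-np.outer(d,d))@(P-o))) for o,d in rs]
def proj(n,P):
    K,Rm,t=cam(n); p=K@(Rm@np.array(P)+t); return p[:2]/p[2]
E
python3 - <<'E'
from h import *
np.set_printoptions(precision=1,suppress=True)
def T(x,y,s=5.5,o=(440,140)): return ray('top',(x/s+o[0]-.4,y/s+o[1]-.4))
def S(x,y,s=5.5,o=(440,190)): return ray('scene',(x/s+o[0]-.4,y/s+o[1]-.4))
for n,a,b in [('NL',(165,475),(113,412)),('NR',(312,462),(273,420)),('FL',(115,82),(132,105)),('FR',(258,82),(273,125)),('hin',(285,302),(262,260)),('hcap',(398,293),(375,275)),('bush',(232,388),(197,348)),('basescrewN',(118,458),(77,445)),('basescrewF',(75,165),(92,207))]:
    print(n,*tri(T(*a),S(*b)), plane(T(*a),58),plane(S(*b),58))
h=8
for n,a,b in [('wood1',(500,95),(582,97)),('wood2',(612,375),(645,370)),('collar',(500,250),(550,240)),('end',(90,403),(60,270))]:
    print(n,*tri(T(*a,8,(400,250)),S(*b,8,(375,290))), plane(T(*a,8,(400,250)),26 if 'wood' in n else 17),plane(S(*b,8,(375,290)),26 if 'wood' in n else 17))
E
```

```text
NL [ 556.8 -282.7   55.6] [0.1346720423398817, 0.13467204233995822] [ 556.4 -281.9   58. ] [ 555.1 -282.5   58. ]
NR [ 558.3 -333.2   67.3] [1.2605294435337366, 1.2605294435338283] [ 559.6 -335.1   58. ] [ 566.2 -336.2   58. ]
FL [ 707.6 -276.2   51.2] [0.6287459706022085, 0.6287459706021368] [ 705.6 -275.    58. ] [ 700.7 -274.9   58. ]
FR [ 703.1 -326.9   59.6] [0.2792399295941391, 0.2792399295942702] [ 703.8 -327.7   58. ] [ 704.5 -326.9   58. ]
hin [ 613.  -322.1   85.3] [0.6564464377892674, 0.656446437789467] [ 619.4 -330.5   58. ] [ 637.3 -327.5   58. ]
hcap [ 614.  -360.3   88.6] [0.026241596830048175, 0.026241596829930977] [ 621.5 -371.7   58. ] [ 641.  -367.2   58. ]
bush [ 586.9 -307.4   62.7] [0.190479950018392, 0.19047995001843568] [ 587.8 -308.6   58. ] [ 590.9 -308.3   58. ]
basescrewN [ 571.2 -277.    13.8] [0.17373292911340024, 0.17373292911330776] [ 563.2 -265.5   58. ] [ 537.8 -272.    58. ]
basescrewF [ 688.2 -270.2   10.7] [0.1734502577913159, 0.1734502577913528] [ 674.  -257.9   58. ] [ 646.3 -265.7   58. ]
wood1 [ 489.8 -271.9   21.4] [0.642470891437988, 0.6424708914380944] [ 489.1 -270.    26. ] [ 487. -272.   26.]
wood2 [ 418.1 -293.    27.6] [0.7882109476583458, 0.788210947658302] [ 417.9 -292.6   26. ] [ 419.3 -293.9   26. ]
collar [ 450.5 -269.4   19.6] [0.6806202993013539, 0.6806202993012976] [ 450.5 -269.4   17. ] [ 452.4 -270.3   17. ]
end [ 414.5 -162.8   17.7] [0.2995335435113638, 0.2995335435113855] [ 414.6 -163.2   17. ] [ 414.7 -162.5   17. ]
```

The two views agree to about 1 mm. The jig mouth is near (558,-308) with a yaw of about 3°, the lever handle is near (613,-342,85), and the hook handle is near (454,-282) with its shank pointing 108°. I'll move the hand over for a closer look.

{"name": "arm_command", "arguments": {
  "hand": [1,1,1,1,1,1,1,1,1,1,1,1,1,1,1,1,1,1,1,1],
  "xyz": [
    [0,0,1],
    [1,-2,2],
    [2.7,-9.1,2.5],
    [2.7,-9.1,2.5],
    [2.7,-9.1,2.5],
    [2.7,-9.1,2.5],
    [2.7,-9.1,2.5],
    [2.7,-9.1,2.5],
    [2.7,-9.1,2.5],
    [2.7,-9.1,2.5],
    [4.5,-15,2.2],
    [4.5,-15,2.2],
    [4.5,-15,2.2],
    [4.5,-15,2.2],
    [4.5,-15,2.2],
    [4.5,-15,2.2],
    [7.2,-20.9,1.75],
    [7.2,-20.9,1.75],
    [7.2,-20.9,1.75],
    [7.2,-20.9,1.75]
  ],
  "rot": [
    [0,0,0],
    [0,0,0],
    [0,0,-2],
    [0,0,-4],
    [0,0,-5],
    [0,0,-6],
    [0,0,-7],
    [0,0,-8],
    [0,0,-9],
    [0,0,-10],
    [0,0,-11],
    [0,0,-11],
    [0,0,-11],
    [0,0,-11],
    [0,0,-11],
    [0,0,-11],
    [0,0,-11],
    [0,0,-11],
    [0,0,-11],
    [0,0,-11]
  ]
}}

```text
time: 1.82
tcp_pos: [438.8, -230.5, 307.9]
eef_rot: [0.685, 0.728, 0.0, 0.0]
wrist_force: [0.9, 0.5, 0.1]
grip_width: 85.3
```

```bash
python3 - <<'E'
from h import *
np.set_printoptions(precision=3,suppress=True)
s=monitor.read_state(); print(s['time'],s['tcp_pos'],s['joints'],s['eef_rot'],s['wrist_force'])
im=get_image("wrist"); cv2.imwrite("pics/w1.png",im)
for p in [(319,338),(250,330),(180,338),(400,332),(510,327)]: print(p,plane(ray('top',p),0))
E
```

```text
1.8167 [ 438.843 -230.529  307.94 ] [-0.484 -0.     0.237  1.808  0.     1.027] [0.685 0.728 0.    0.   ] [0.901 0.505 0.146]
(319, 338) [342.83   25.812   0.   ]
(250, 330) [362.308 167.788   0.   ]
(180, 338) [349.606 312.935   0.   ]
(400, 332) [ 350.9   -140.062    0.   ]
(510, 327) [ 355.518 -363.434    0.   ]
```

View pics/w1.png

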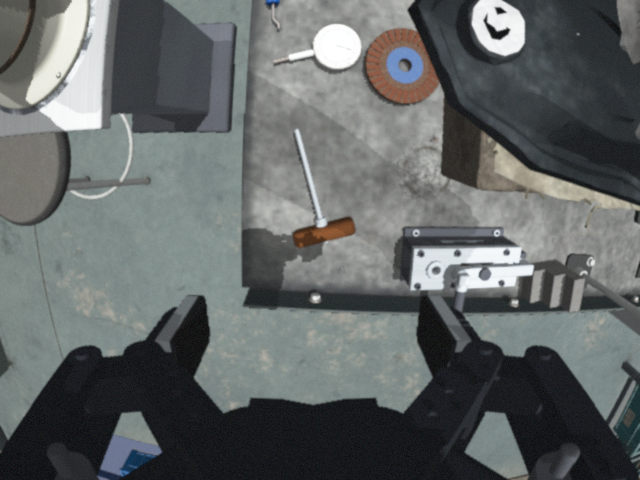

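The wrist view shows the lever handle at about (461,290), the plate around (462,268) and the hook handle at (324,232). I'll cross-check the lever and jig against this view.

```bash
python3 - <<'E'
from h import *
im=cv2.imread("pics/w1.png")
c=im[220:320,395:545]; cv2.imwrite("pics/w1j.png",cv2.resize(c,None,fx=5,fy=5,interpolation=cv2.INTER_CUBIC))
pos=np.array([438.843,-230.529,307.94]);q=monitor.read_state()['eef_rot']
for P in [(613,-322,85),(614,-362,85),(587,-307.5,63),(558,-283,58),(558,-333,58),(706,-275,58),(703,-327,58),(571,-277,10),(688,-270,10)]:
    print(P,(wproj(P,pos,q)-[395,220]+.4)*5)
E
```

```text
(613, -322, 85) [330.99577821 356.99350066]
(614, -362, 85) [300.17434431 509.24762348]
(587, -307.5, 63) [209.75055831 259.23806291]
(558, -283, 58) [102.61817416 147.07475607]
(558, -333, 58) [ 71.64165695 346.3520078 ]
(706, -275, 58) [650.25957339 144.1037585 ]
(703, -327, 58) [596.37046219 334.70008873]
(571, -277, 10) [106.21804863  66.90079106]
(688, -270, 10) [512.3338934   67.36472144]
```

View pics/w1j.png

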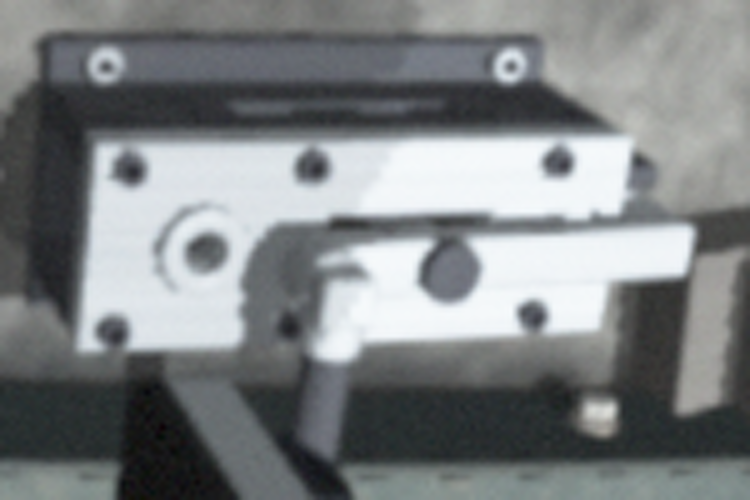

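```bash
python3 - <<'E'
from h import *
np.set_printoptions(precision=1,suppress=True)
q=monitor.read_state()['eef_rot']; pos=np.array([438.843,-230.529,307.94])
def T(x,y,s=5.5,o=(440,140)): return ray('top',(x/s+o[0]-.4,y/s+o[1]-.4))
def S(x,y,s=5.5,o=(440,190)): return ray('scene',(x/s+o[0]-.4,y/s+o[1]-.4))
def W(x,y): return wray((x/5+395-.4,y/5+220-.4),pos,q)
for n,a,b,c in [('NL',(165,475),(113,412),(95,138)),('NR',(312,462),(273,420),(78,350)),('FL',(115,82),(132,105),(632,138)),('FR',(258,82),(273,125),(602,330)),('hin',(285,302),(262,260),(328,362)),('bush',(232,388),(197,348),(207,252)),('sN',(118,458),(77,445),(105,66)),('sF',(75,165),(92,207),(511,66))]:
    print(n,*tri(T(*a),S(*b),W(*c)), plane(W(*c),58))
E
```

```text
NL [ 556.9 -282.4   55.3] [0.2080380747162762, 0.46155425425611624, 0.644890212492851] [ 555.9 -280.9   58. ]
NR [ 558.4 -332.7   65.6] [0.25435388378779555, 2.390030521589086, 2.163517715672607] [ 559.7 -333.9   58. ]
FL [ 707.3 -276.4   50.1] [1.1382299994592515, 1.001550591705997, 1.6610679693087527] [ 699.9 -273.7   58. ]
FR [ 703.9 -326.6   58.6] [0.9703548626512858, 0.22267859649681432, 1.1640383529866776] [ 704.4 -325.7   58. ]
hin [ 612.4 -322.2   86.1] [1.007702082102823, 0.4459548141442557, 0.713182335493438] [ 625.6 -335.5   58. ]
bush [ 586.9 -307.1   62. ] [0.2947711035272196, 0.7193238252103759, 0.9947719671427567] [ 587.9 -307.6   58. ]
sN [ 570.5 -276.5   14. ] [0.8776303354239497, 0.4258781430076555, 1.2910926169029397] [ 555.9 -263.8   58. ]
sF [ 688.1 -270.1   10.2] [0.1994191494460434, 0.5474773949688927, 0.7311516893785999] [ 660.  -257.5   58. ]
```

{"name": "arm_command", "arguments": {
  "hand": [0.45,0.45,0.45,0.45,0.45,0.45,0.45,0.45,0.45,0.45,0.45,0.45],
  "xyz": [
    [1,-0.6,-0.4],
    [2,-1.2,-0.8],
    [3,-1.8,-1.2],
    [4,-2.4,-1.6],
    [5.3,-2.75,-2.4],
    [5.3,-2.75,-3.2],
    [5.4,-2.75,-3.95],
    [5.4,-2.75,-4.4],
    [5.4,-2.75,-4.7],
    [5.4,-2.75,-4.7],
    [5.4,-2.75,-4.7],
    [5.4,-2.75,-4.7]
  ],
  "rot": [
    [0,0,0],
    [0,0,0],
    [0,0,0],
    [0,0,0],
    [0,0,0],
    [0,0,0],
    [0,0,0],
    [0,0,0],
    [0,0,0],
    [0,0,0],
    [0,0,0],
    [0,0,0]
  ]
}}

```text
time: 2.87
tcp_pos: [655.0, -338.4, 122.3]
eef_rot: [0.685, 0.728, 0.0, 0.001]
wrist_force: [0.7, -0.8, 1.0]
grip_width: 38.3
```

```bash
python3 - <<'E'
from h import *
np.set_printoptions(precision=3,suppress=True)
s=monitor.read_state(); print(s['time'],s['tcp_pos'],s['joints'],R.from_quat(s['eef_rot']).as_matrix())
im=get_image("wrist"); cv2.imwrite("pics/w2.png",im)
im=get_image("scene"); cv2.imwrite("pics/s2.png",im)
E
```

```text
2.8667 [ 655.042 -338.388  122.329] [-0.477  0.543  0.536  1.561 -0.     1.033] [[-0.061  0.998  0.002]
 [ 0.998  0.061 -0.001]
 [-0.001  0.002 -1.   ]]
```

View pics/w2.png

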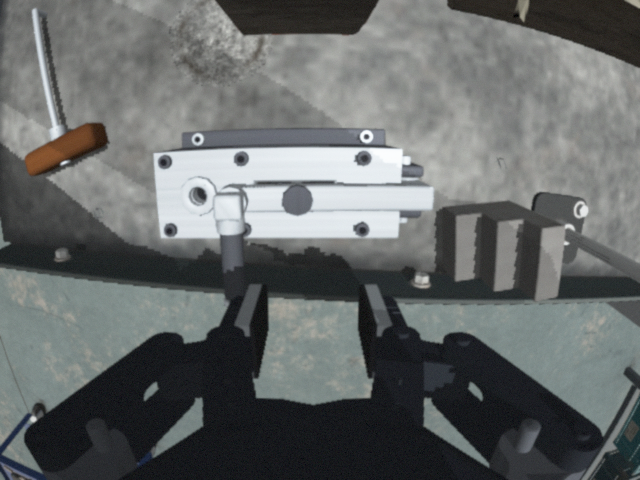

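View pics/s2.png

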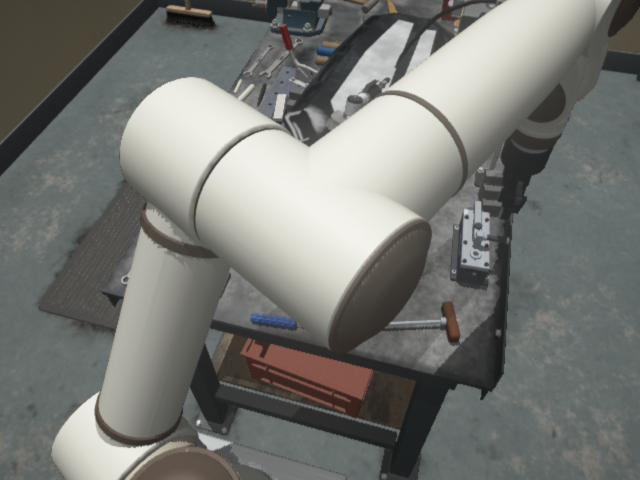

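The hand reaches the raised-lever position without tilting. In this wrist view the bar starts at about (231,233) and runs down to about (235,295).

```bash
python3 - <<'E'
from h import *
np.set_printoptions(precision=1,suppress=True)
q=monitor.read_state()['eef_rot']; pos=np.array([655.04,-338.39,122.33])
r=wray((231.5,233),pos,q); p=wray((235,296),pos,q)
for z in (80,82,84,86): print(z,plane(r,z),plane(p,z))
T=ray('top',(285/5.5+439.6,302/5.5+139.6));S=ray('scene',(262/5.5+439.6,260/5.5+189.6));W=wray((328/5+394.6,362/5+219.6),np.array([438.843,-230.529,307.94]),np.array([.685,.728,0,0]))
print(tri(T,r),tri(S,r),tri(T,S,W,r))
# bush, plate corners
for n,uv,z in [('bush',(199,196),63),('NL',(154,153),58),('NR',(160,237),58),('FL',(400,149),58),('FR',(397,238),58),('sN',(198,139),9),('sF',(367,136),9)]: print(n,plane(wray(uv,pos,q),z))
E
```

```text
80 [ 611.1 -321.5   80. ] [ 612.6 -358.2   80. ]
82 [ 611.5 -320.9   82. ] [ 613.  -357.2   82. ]
84 [ 611.9 -320.3   84. ] [ 613.4 -356.2   84. ]
86 [ 612.3 -319.7   86. ] [ 613.8 -355.2   86. ]
(array([ 612.4, -320.2,   86.8]), [0.710450609003486, 0.710450609003543]) (array([ 612.4, -321.2,   85.9]), [1.4238762365499167, 1.423876236549826]) (array([ 612.5, -321.4,   86.5]), [0.3178080867154669, 1.1609240188477272, 1.021064064872486, 1.7566837711645622])
bush [ 588.2 -305.9   63. ]
NL [ 558.2 -282.    58. ]
NR [ 560.4 -333.4   58. ]
FL [ 700.3 -273.2   58. ]
FR [ 704.3 -325.5   58. ]
sN [ 570.7 -275.7    9. ]
sF [ 688.2 -268.2    9. ]
```

{"name": "arm_command", "arguments": {
  "hand": [0.45,0.45,0.45,0.45,0.45,0.45,0.1,0,0,0,0],
  "xyz": [
    [-0.6,0,0],
    [-1.05,0,0],
    [-1.05,-0.02,-0.6],
    [-1.05,-0.02,-1.1],
    [-1.05,-0.02,-1.3],
    [-1.05,-0.02,-1.32],
    [-1.05,-0.02,-1.32],
    [-1.05,-0.02,-1.32],
    [-1.05,-0.02,-1.32],
    [-1.05,-0.02,-1.32],
    [-1.05,-0.02,-1.32]
  ],
  "rot": [
    [0,0,0],
    [0,0,0],
    [0,0,0],
    [0,0,0],
    [0,0,0],
    [0,0,0],
    [0,0,0],
    [0,0,0],
    [0,0,0],
    [0,0,0],
    [0,0,0]
  ],
  "force": 30
}}

```text
time: 3.88
tcp_pos: [613.2, -339.3, 68.6]
eef_rot: [0.685, 0.728, 0.0, 0.001]
wrist_force: [-0.3, -0.5, 3.3]
grip_width: 10.8
```

```bash
python3 - <<'E'
from h import *
im=get_image("wrist"); cv2.imwrite("pics/w3.png",im)
E
```

```text
(no output)
```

View pics/w3.png

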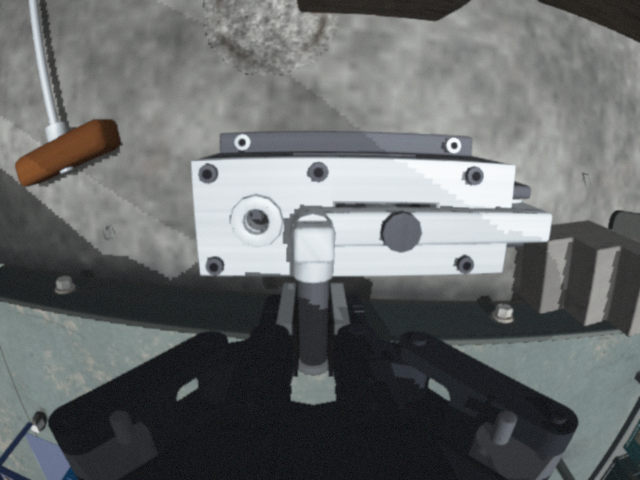

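The bar is pinched between the fingers at about (313,310), with the plate and bush in view. Next I'll raise it along the arc.

{"name": "arm_command", "arguments": {
  "hand": [0,0,0,0,0,0,0,0,0,0,0,0,0,0,0,0,0],
  "xyz": [
    [0.05,0,0.12],
    [0.12,0,0.245],
    [0.18,0,0.36],
    [0.26,0,0.48],
    [0.33,0,0.58],
    [0.42,0.01,0.69],
    [0.51,0.02,0.79],
    [0.61,0.03,0.89],
    [0.71,0.03,0.98],
    [0.81,0.04,1.07],
    [0.92,0.04,1.15],
    [1.03,0.05,1.23],
    [1.1,0.05,1.28],
    [1.12,0.05,1.29],
    [1.12,0.05,1.29],
    [1.12,0.05,1.29],
    [1.12,0.05,1.29]
  ],
  "rot": [
    [0,0,0],
    [0,0,0],
    [0,0,0],
    [0,0,0],
    [0,0,0],
    [0,0,0],
    [0,0,0],
    [0,0,0],
    [0,0,0],
    [0,0,0],
    [0,0,0],
    [0,0,0],
    [0,0,0],
    [0,0,0],
    [0,0,0],
    [0,0,0],
    [0,0,0]
  ]
}}

```text
time: 5.35
tcp_pos: [657.9, -336.6, 120.4]
eef_rot: [0.685, 0.728, 0.0, 0.0]
wrist_force: [-3.1, 2.9, 2.0]
grip_width: 10.5
```

```bash
python3 - <<'E'
from h import *
im=get_image("wrist"); cv2.imwrite("pics/w4.png",im)
E
```

```text
(no output)
```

View pics/w4.png

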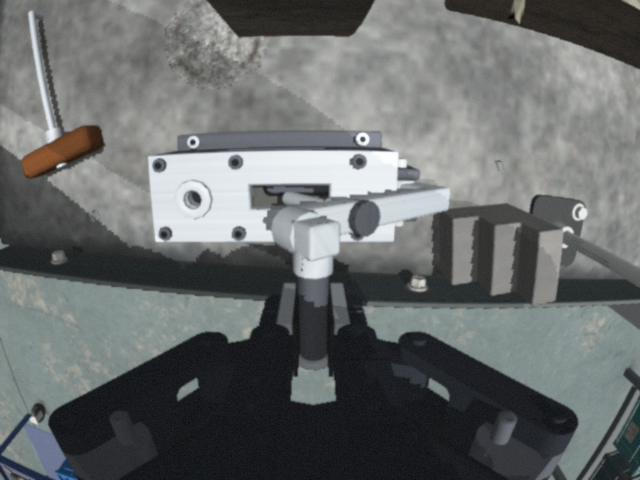

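{"name": "arm_command", "arguments": {
  "hand": [0.45,0.45,0.45,0.45,0.45,0.45,0.45,0.45],
  "xyz": [
    [0,0,0],
    [0,0,0],
    [0,0,0.05],
    [0,0,0.5],
    [0,0,1.2],
    [-0.2,0,1.5],
    [-0.2,0,1.5],
    [-0.2,0,1.5]
  ],
  "rot": [
    [0,0,0],
    [0,0,0],
    [0,0,0],
    [0,0,0],
    [0,0,0],
    [0,0,0],
    [0,0,0],
    [0,0,0]
  ]
}}

```text
time: 6.07
tcp_pos: [649.6, -337.4, 180.0]
eef_rot: [0.685, 0.728, 0.0, 0.001]
wrist_force: [-0.3, 0.3, -0.8]
grip_width: 38.2
```

```bash
python3 - <<'E'
from h import *
s=monitor.read_state(); print(s['tcp_pos'],s['eef_rot'])
im4=cv2.imread("pics/w4.png"); c=im4[165:225,230:350]; cv2.imwrite("pics/w4c.png",cv2.resize(c,None,fx=6,fy=6,interpolation=cv2.INTER_CUBIC))
im=get_image("wrist"); cv2.imwrite("pics/w5.png",im)
E
```

```text
[ 649.6001014  -337.42241607  180.00318076] [6.85333832e-01 7.28228077e-01 3.31621355e-04 1.13887992e-03]
```

View pics/w4c.png

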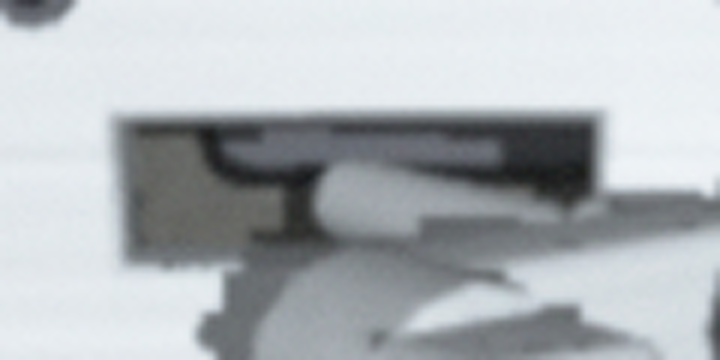

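View pics/w5.png

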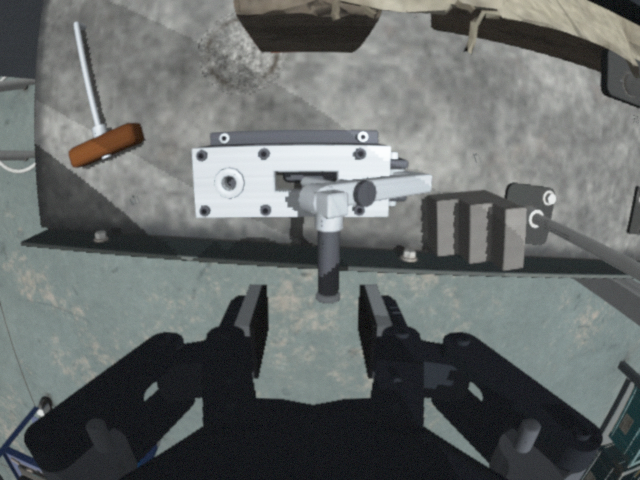

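The lever is up and released. The window crop shows the strap, with the mouth-side end of its slot at about crop (207,150). I'll cast that point onto the strap's top and get the jig frame from several views.

```bash
python3 - <<'E'
from h import *
np.set_printoptions(precision=1,suppress=True)
q=np.array([.685333,.728228,.0003,.0011]); pos=np.array([657.9,-336.6,120.4])
C=lambda x,y:(x/6+230-.42,y/6+165-.42)
for n,p,z in [('slotend',(205,150),22),('slot curve bottom',(240,185),22),('winL top',(118,120),58),('winL bot',(125,265),58),('winR',(600,115),58)]:
    print(n,plane(wray(C(*p),pos,q),z))
s=monitor.read_state(); 
for n,uv in [('NL',(193,147)),('NR',(194,217)),('FL',(391,146)),('FR',(389,217))]: print(n,plane(wray(uv,np.array([649.6,-337.4,180.0]),q),58))
E
```

```text
slotend [ 623.6 -305.6   22. ]
slot curve bottom [ 627.6 -309.3   22. ]
winL top [ 619.7 -296.8   58. ]
winL bot [ 620.7 -310.7   58. ]
winR [ 664.6 -293.9   58. ]
NL [ 558.6 -280.9   58. ]
NR [ 559.2 -333.7   58. ]
FL [ 701.9 -272.9   58. ]
FR [ 705.6 -325.3   58. ]
```

{"name": "arm_command", "arguments": {
  "hand": [0.6,0.6,0.6,0.6,0.6,0.6,0.6,0.6,0.6,0.6,0.6,0.6,0.6,0.6,0.6,0.6,0.6,0.6,0.6],
  "xyz": [
    [-0.4,0.1,0.2],
    [-1.2,0.4,0.3],
    [-2,0.6,0.3],
    [-3,0.8,0],
    [-4,1,-0.5],
    [-5,1.1,-1],
    [-5.5,1.2,-1.5],
    [-5.5,1.2,-1.5],
    [-5.5,1.2,-1.5],
    [-5.5,1.2,-1.5],
    [-5.5,1.2,-1.5],
    [-5.5,1.2,-1.5],
    [-5.5,1.2,-1.5],
    [-5.5,1.2,-1.5],
    [-5.5,1.2,-1.5],
    [-5.5,1.2,-1.5],
    [-5.5,1.2,-1.5],
    [-5.5,1.2,-1.5],
    [-5.5,1.2,-1.5]
  ],
  "rot": [
    [0,0,0.2],
    [0,0,1],
    [0,0,2],
    [0,0,3.1],
    [0,0,4.2],
    [0,0,5.3],
    [0,0,6.4],
    [0,0,7.5],
    [0,0,8.6],
    [0,0,9.7],
    [0,0,10.8],
    [0,0,11.9],
    [0,0,13],
    [0,0,14.1],
    [0,0,15.2],
    [0,0,16.3],
    [0,0,17.4],
    [0,0,17.4],
    [0,0,17.4]
  ]
}}

```text
time: 7.7
tcp_pos: [429.0, -288.7, 117.8]
eef_rot: [-0.154, 0.988, 0.001, -0.001]
wrist_force: [0.2, 0.5, 0.1]
grip_width: 51.3
```

```bash
python3 - <<'E'
from h import *
np.set_printoptions(precision=4,suppress=True)
s=monitor.read_state(); print(s['time'],s['tcp_pos'],s['eef_rot'],s['joints'])
im=get_image("wrist"); cv2.imwrite("pics/w6.png",im)
E
```

```text
7.7 [ 428.994  -288.6683  117.8415] [-0.1538  0.9881  0.0005 -0.0006] [-0.5923 -0.0031 -0.1359  1.4394  0.     -0.9011]
```

View pics/w6.png

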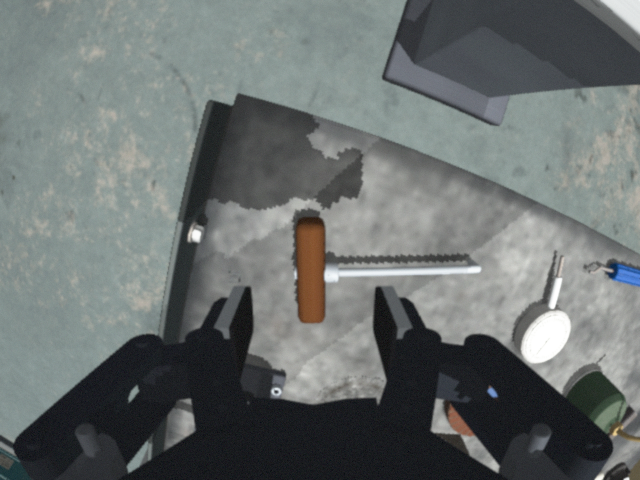

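```bash
python3 - <<'E'
from h import *
np.set_printoptions(precision=1,suppress=True)
q=np.array([-.1538,.9881,.0005,-.0006]);pos=np.array([429,-288.67,117.84])
im=cv2.imread("pics/w6.png"); hsv=cv2.cvtColor(im,cv2.COLOR_BGR2HSV)
m=cv2.inRange(hsv,(3,120,50),(18,255,255)); m[:, :280]=0; m[:,345:]=0; m[:200]=0;m[335:]=0
ys,xs=np.nonzero(m); print(xs.min(),xs.max(),ys.min(),ys.max(),len(xs))
c=max(cv2.findContours(m,0,1)[0],key=cv2.contourArea); (u,v),wh,a=cv2.minAreaRect(c); print(u,v,wh,a)
box=cv2.boxPoints(((u,v),wh,a))
for z in (13,26):
  for p in box: print(z,p,plane(wray(p,pos,q),z))
P=lambda uv,z:plane(wray(uv,pos,q),z)
print('ctr26',P((u,v),26),'shank end',P((480,267),17),'collar',P((332,273),20))
print('tool y',R.from_quat(q).as_matrix()[:,1], 'shank dir', np.subtract(P((476,268),17),P((345,271.5),17)))
cv2.imwrite("pics/w6c.png",cv2.resize(im[205:335,280:490],None,fx=3.5,fy=3.5))
E
```

```text
296 324 218 322 2635
310.5807800292969 270.474853515625 (103.04190826416016, 27.643688201904297) 88.66777801513672
13 [295.6 219.3] [ 422.2 -302.5   13. ]
13 [323.2 218.6] [ 416.  -284.5   13. ]
13 [325.6 321.7] [ 491.7 -257.7   13. ]
13 [298.  322.3] [ 498.7 -277.5   13. ]
26 [295.6 219.3] [ 418.9 -302.8   26. ]
26 [323.2 218.6] [ 413.1 -285.8   26. ]
26 [325.6 321.7] [ 484.8 -260.4   26. ]
26 [298.  322.3] [ 491.4 -279.2   26. ]
ctr26 [ 450.  -282.7   26. ] shank end [ 413.8 -160.1   17. ] collar [ 449.6 -267.2   20. ]
tool y [-0.3  1.   0. ] shank dir [-31.4  95.2   0. ]
```

View pics/w6c.png

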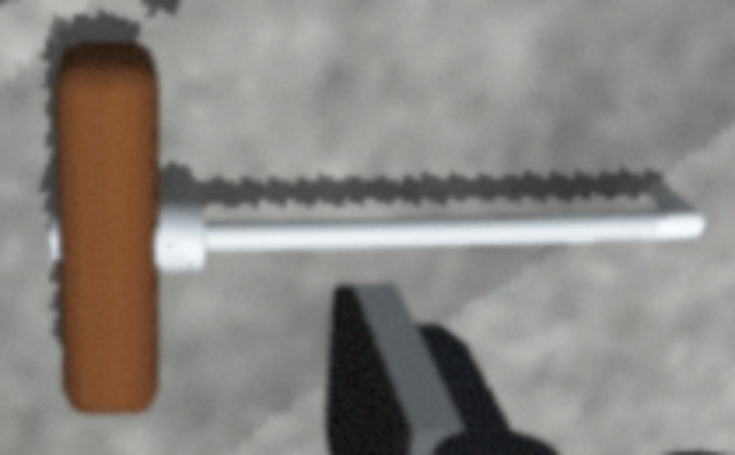

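{"name": "arm_command", "arguments": {
  "hand": [0.6,0.6,0.6,0.6,0.6,0.6,0.6],
  "xyz": [
    [0,-0.05,-0.8],
    [0,-0.05,-1.6],
    [0,-0.05,-2.3],
    [0,-0.05,-2.7],
    [0,-0.05,-2.78],
    [0,-0.05,-2.78],
    [0,-0.05,-2.78]
  ],
  "rot": [
    [0,0,0.05],
    [0,0,0.08],
    [0,0,0.08],
    [0,0,0.08],
    [0,0,0.08],
    [0,0,0.08],
    [0,0,0.08]
  ],
  "force": 60
}}

```text
time: 8.33
tcp_pos: [429.9, -291.3, 8.8]
eef_rot: [-0.159, 0.987, -0.0, 0.0]
wrist_force: [0.4, -0.3, 0.1]
grip_width: 51.1
```

{"name": "arm_command", "arguments": {
  "hand": [0.6,0.3,0,0,0,0,0,0,0],
  "xyz": [
    [0,0,-0.11],
    [0,0,-0.11],
    [0,0,-0.11],
    [0,0,-0.11],
    [0,0,-0.11],
    [0,0,-0.11],
    [0,0,-0.11],
    [0,0,-0.11],
    [0,0,-0.11]
  ],
  "rot": [
    [0,0,0],
    [0,0,0],
    [0,0,0],
    [0,0,0],
    [0,0,0],
    [0,0,0],
    [0,0,0],
    [0,0,0],
    [0,0,0]
  ],
  "force": 60
}}

```text
time: 9.08
tcp_pos: [429.9, -291.3, 4.3]
eef_rot: [-0.16, 0.987, -0.0, 0.0]
wrist_force: [-1.3, -0.1, 5.7]
grip_width: 19.0
```

```bash
python3 - <<'E'
from h import *
np.set_printoptions(precision=4,suppress=True)
s=monitor.read_state(); print(s['time'],s['tcp_pos'],s['eef_rot'],s['joints'])
im=get_image("wrist"); cv2.imwrite("pics/w7.png",im)
E
```

```text
9.0833 [ 429.9171 -291.2651    4.2978] [-0.1597  0.9872 -0.0004  0.0005] [-0.5955  0.0467 -0.3075  1.2153  0.     -0.9162]
```

View pics/w7.png

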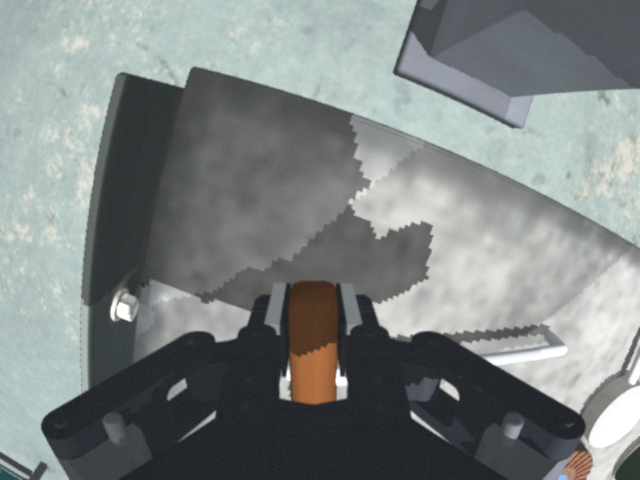

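{"name": "arm_command", "arguments": {
  "hand": [0,0,0,0,0,0,0,0,0,0,0,0,0,0,0,0,0,0,0,0],
  "xyz": [
    [0,0,0.5],
    [0,0,1],
    [0,0,1.4],
    [-0.2,0,1.4],
    [-0.57,0.02,1.4],
    [-0.57,0.02,1.4],
    [-0.57,0.02,1.4],
    [-0.57,0.02,1.4],
    [-0.57,0.02,1.4],
    [-0.57,0.02,1.4],
    [-0.57,0.02,1.4],
    [-0.57,0.02,1.4],
    [-0.57,0.02,1.4],
    [-0.57,0.02,1.4],
    [-0.57,0.02,1.4],
    [-0.57,0.02,1.4],
    [-0.57,0.02,1.4],
    [-0.57,0.02,1.4],
    [-0.57,0.02,1.4],
    [-0.57,0.02,1.4]
  ],
  "rot": [
    [0,0,0],
    [0,0,-0.2],
    [0,0,-1],
    [0,0,-2.1],
    [0,0,-3.2],
    [0,0,-4.3],
    [0,0,-5.4],
    [0,0,-6.5],
    [0,0,-7.6],
    [0,0,-8.7],
    [0,0,-9.8],
    [0,0,-10.9],
    [0,0,-12],
    [0,0,-13.1],
    [0,0,-14.2],
    [0,0,-15.3],
    [0,0,-16.4],
    [0,0,-17.5],
    [0,0,-17.54],
    [0,0,-17.54]
  ]
}}

```text
time: 10.8
tcp_pos: [406.6, -290.1, 59.3]
eef_rot: [0.686, 0.727, -0.0, -0.0]
wrist_force: [0.6, 0.5, -1.4]
grip_width: 18.7
```

```bash
python3 - <<'E'
from h import *
np.set_printoptions(precision=4,suppress=True)
s=monitor.read_state(); print(s['time'],s['tcp_pos'],s['eef_rot'],s['joints'],s['grip_width'])
for n in ('wrist','top','scene'): cv2.imwrite(f"pics/{n}8.png",get_image(n))
E
```

```text
10.8 [ 406.5888 -290.0971   59.2686] [ 0.6863  0.7273 -0.     -0.0002] [-0.6197 -0.0294 -0.2754  1.3251  0.      0.8931] 18.679618967057337
```

View pics/wrist8.png

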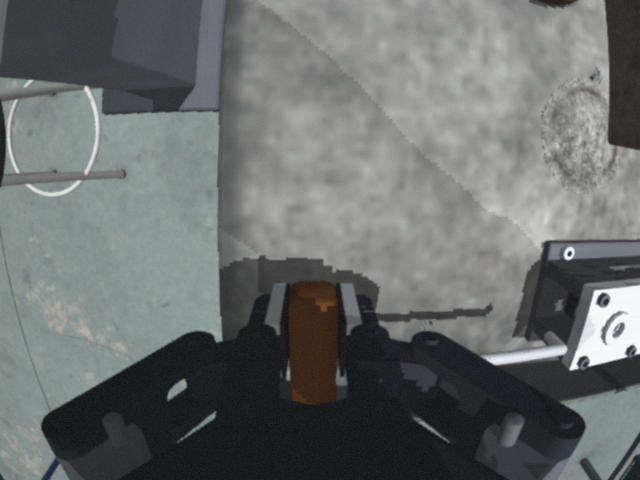

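View pics/top8.png

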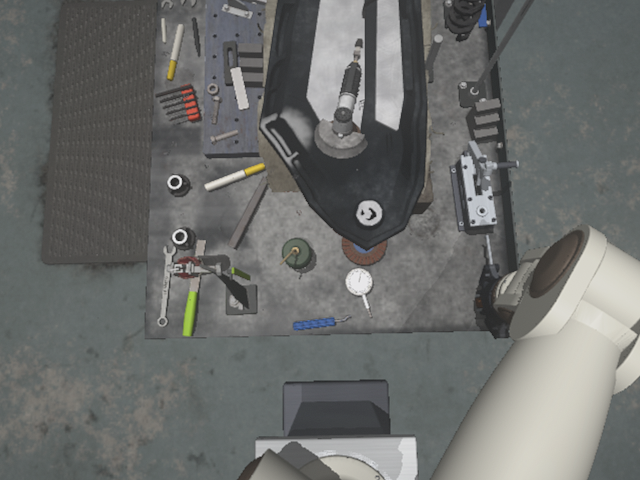

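View pics/scene8.png

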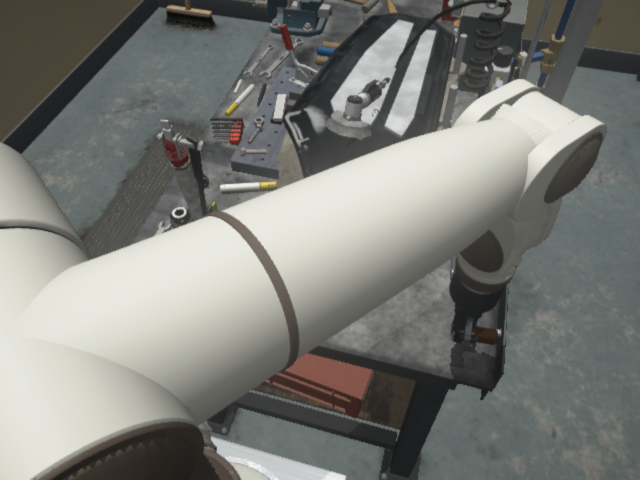

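```bash
python3 - <<'E'
from h import *
im=cv2.imread("pics/top8.png"); a=cv2.resize(im[215:290,460:520],None,fx=7,fy=7,interpolation=cv2.INTER_CUBIC)
im=cv2.imread("pics/wrist8.png"); b=cv2.resize(im[315:390,475:595],None,fx=7,fy=7,interpolation=cv2.INTER_CUBIC)[:,:]
cv2.imwrite("pics/c8a.png",a); cv2.imwrite("pics/c8b.png",cv2.resize(im[320:385,478:590],None,fx=7,fy=7,interpolation=cv2.INTER_CUBIC))
E
```

```text
(no output)
```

View pics/c8a.png

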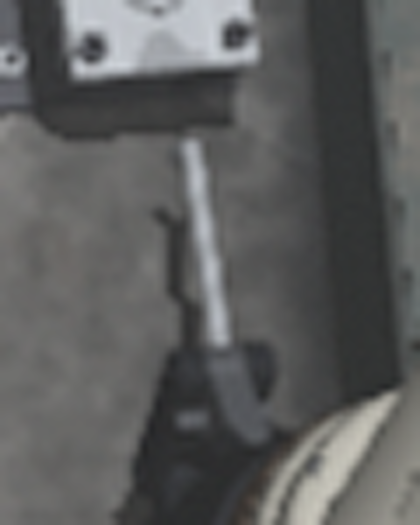

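View pics/c8b.png

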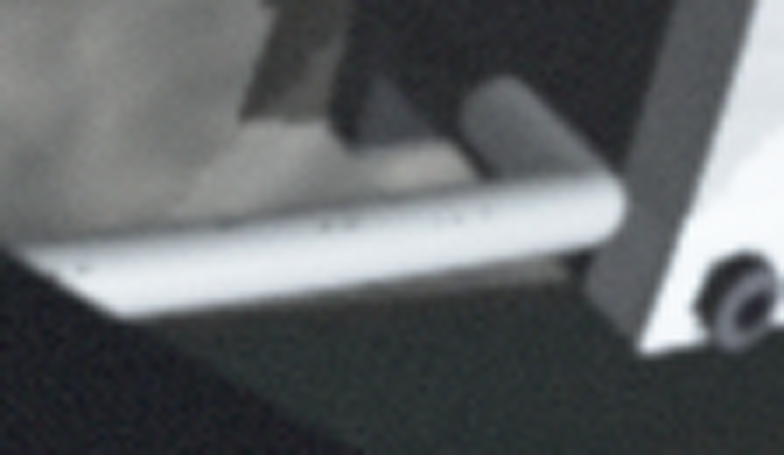

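```bash
python3 - <<'E'
from h import *
np.set_printoptions(precision=1,suppress=True)
q=np.array([.6863,.7273,0,-.0002]);pos=np.array([406.6,-290.1,59.3])
t=lambda x,y:ray('top',(460+x/7-.43,215+y/7-.43)); w=lambda x,y:wray((478+x/7-.43,320+y/7-.43),pos,q)
print('end',tri(t(191,150),w(605,212)), plane(t(190,140),71),plane(t(218,345),71))
print(plane(w(605,212),71),plane(w(100,285),71),'tip',plane(w(490,100),58))
print('exp tip',proj('top',(534,-308.2,71)))
E
```

```text
end (array([ 533. , -308.3,   74.2]), [0.911014385800657, 0.9110143858005675]) [ 536.  -310.2   71. ] [ 478.3 -313.    71. ]
[ 536.3 -309.6   71. ] [ 491.9 -312.2   71. ] tip [ 532.4 -307.1   58. ]
exp tip [485.8 235.6]
```

The hook end in the two views is at (533,-308), in line with the channel axis. I'll lower it to channel height and start it in.

{"name": "arm_command", "arguments": {
  "hand": [0,0,0,0,0,0,0,0,0,0],
  "xyz": [
    [0,0,-0.4],
    [0,0,-0.7],
    [0,0,-0.74],
    [0,0,-0.74],
    [0.3,0.016,-0.74],
    [0.6,0.033,-0.74],
    [0.9,0.05,-0.74],
    [1.2,0.066,-0.74],
    [1.2,0.066,-0.74],
    [1.2,0.066,-0.74]
  ],
  "rot": [
    [0,0,0],
    [0,0,0],
    [0,0,0],
    [0,0,0],
    [0,0,0],
    [0,0,0],
    [0,0,0],
    [0,0,0],
    [0,0,0],
    [0,0,0]
  ]
}}

```text
time: 11.78
tcp_pos: [455.6, -287.3, 29.7]
eef_rot: [0.687, 0.727, -0.0, -0.0]
wrist_force: [-0.3, 0.4, -2.1]
grip_width: 18.9
```

```bash
python3 - <<'E'
from h import *
np.set_printoptions(precision=4,suppress=True)
s=monitor.read_state(); print(s['tcp_pos'],s['eef_rot'],s['wrist_force'])
im=get_image('wrist'); cv2.imwrite("pics/w9.png",im); cv2.imwrite("pics/w9c.png",cv2.resize(im[200:400,420:640],None,fx=3.4,fy=3,interpolation=cv2.INTER_CUBIC))
E
```

```text
[ 455.5704 -287.264    29.6757] [ 0.687   0.7267 -0.     -0.0002] [-0.3472  0.4024 -2.1497]
```

View pics/w9c.png

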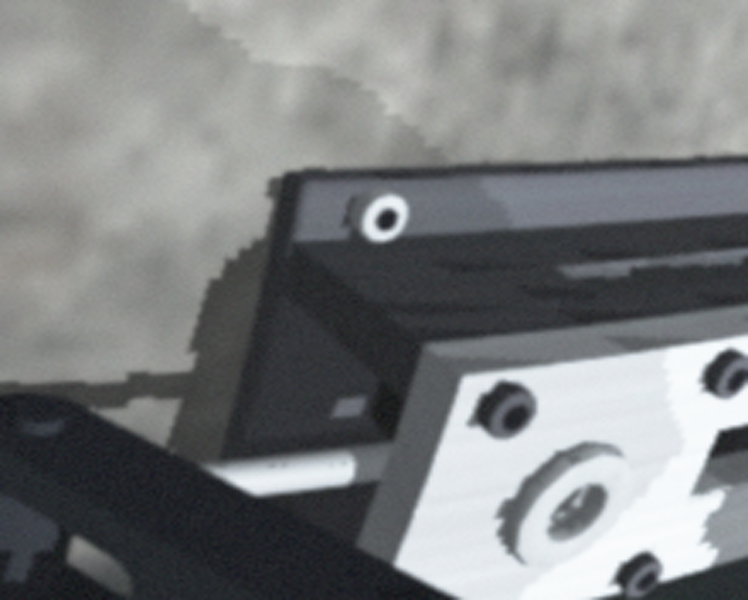

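The hook is inside the channel without contact. I'll continue to the slot and then lower it.

{"name": "arm_command", "arguments": {
  "hand": [0,0,0,0,0,0,0],
  "xyz": [
    [0.3,0.015,0],
    [0.6,0.03,0],
    [0.9,0.047,0],
    [1.2,0.063,0],
    [1.38,0.073,0],
    [1.38,0.073,0],
    [1.38,0.073,0]
  ],
  "rot": [
    [0,0,0],
    [0,0,0],
    [0,0,0],
    [0,0,0],
    [0,0,0],
    [0,0,0],
    [0,0,0]
  ]
}}

```text
time: 12.42
tcp_pos: [509.9, -284.5, 29.7]
eef_rot: [0.687, 0.726, -0.0, -0.0]
wrist_force: [0.4, -0.4, -1.2]
grip_width: 18.7
```

```bash
python3 - <<'E'
from h import *
np.set_printoptions(precision=4,suppress=True)
s=monitor.read_state(); print(s['tcp_pos'],s['eef_rot'],s['wrist_force'])
for n in ('wrist','top'):
  im=get_image(n); cv2.imwrite(f"pics/{n}10.png",im)
  c=im[200:400,420:640] if n=='wrist' else im[150:250,440:530]
  cv2.imwrite(f"pics/{n}10c.png",cv2.resize(c,None,fx=3.4 if n=='wrist' else 6,fy=3 if n=='wrist' else 6,interpolation=cv2.INTER_CUBIC))
E
```

```text
[ 509.8684 -284.4957   29.6551] [ 0.6874  0.7263 -0.0001 -0.0003] [ 0.4135 -0.3668 -1.2079]
```

View pics/wrist10c.png

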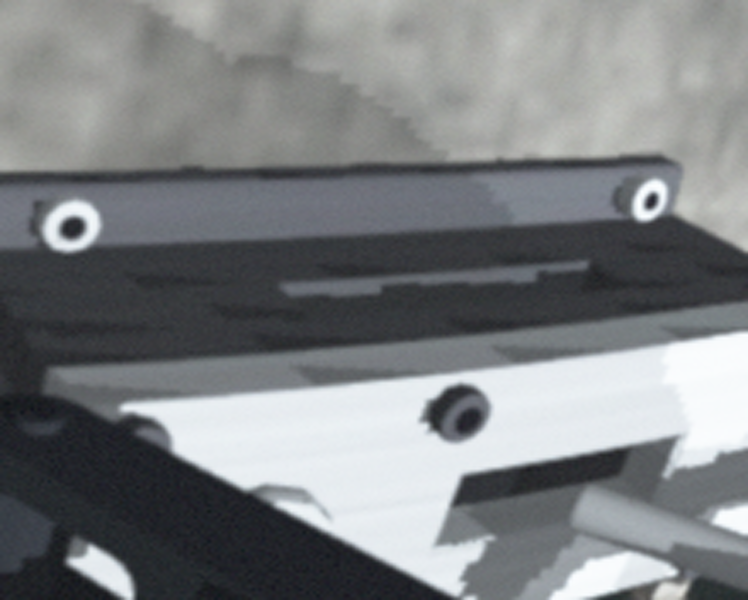

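View pics/top10c.png

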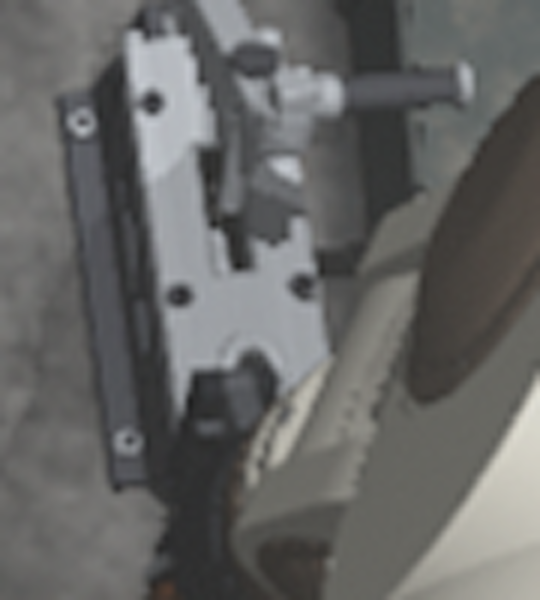

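{"name": "arm_command", "arguments": {
  "hand": [0,0,0,0,0,0,0],
  "xyz": [
    [0,0,-0.06],
    [0,0,-0.12],
    [0,0,-0.18],
    [0,0,-0.24],
    [0,0,-0.3],
    [0,0,-0.34],
    [0,0,-0.34]
  ],
  "rot": [
    [0,0,0],
    [0,0,0],
    [0,0,0],
    [0,0,0],
    [0,0,0],
    [0,0,0],
    [0,0,0]
  ]
}}

```text
time: 13.1
tcp_pos: [509.6, -284.5, 15.7]
eef_rot: [0.687, 0.726, -0.0, -0.0]
wrist_force: [-1.0, -0.0, -1.4]
grip_width: 18.6
```

{"name": "arm_command", "arguments": {
  "hand": [0,0,0,0,0,0,0,0,0,0,0,0],
  "xyz": [
    [-0.12,-0.007,0],
    [-0.24,-0.013,0],
    [-0.36,-0.02,0],
    [-0.48,-0.027,0],
    [-0.6,-0.033,0],
    [-0.72,-0.04,0],
    [-0.84,-0.046,0],
    [-0.96,-0.053,0],
    [-1.08,-0.06,0],
    [-1.2,-0.066,0],
    [-1.3,-0.072,0],
    [-1.3,-0.072,0]
  ],
  "rot": [
    [0,0,0],
    [0,0,0],
    [0,0,0],
    [0,0,0],
    [0,0,0],
    [0,0,0],
    [0,0,0],
    [0,0,0],
    [0,0,0],
    [0,0,0],
    [0,0,0],
    [0,0,0]
  ]
}}

```text
time: 14.1
tcp_pos: [457.0, -287.5, 16.3]
eef_rot: [0.688, 0.726, -0.0, -0.0]
wrist_force: [0.3, 0.6, 0.3]
grip_width: 19.0
```

```bash
python3 - <<'E'
from h import *
np.set_printoptions(precision=4,suppress=True)
s=monitor.read_state(); print(s['tcp_pos'],s['wrist_force'])
im=get_image('wrist'); cv2.imwrite(f"pics/w11.png",im)
cv2.imwrite("pics/w11c.png",cv2.resize(im[200:400,420:640],None,fx=3.4,fy=3,interpolation=cv2.INTER_CUBIC))
E
```

```text
[ 457.0026 -287.5314   16.3023] [0.3078 0.6111 0.2633]
```

View pics/w11c.png

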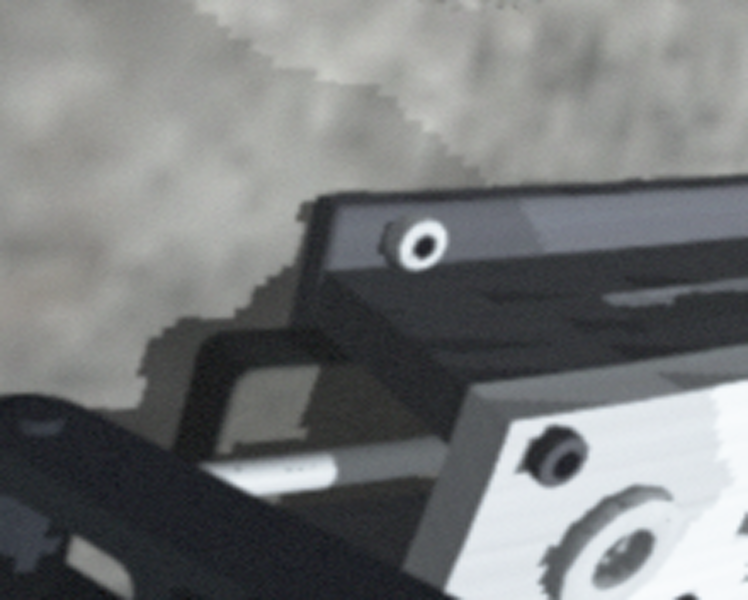

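The strap's outer end now sticks out of the mouth, at about crop (200,390), so the hook has caught it. I'll keep drawing.

{"name": "arm_command", "arguments": {
  "hand": [0,0,0,0,0,0,0,0,0,0,0,0,0,0,0,0,0,0,0,0],
  "xyz": [
    [-0.12,-0.007,0],
    [-0.24,-0.013,0],
    [-0.36,-0.02,0],
    [-0.48,-0.027,0],
    [-0.6,-0.033,0],
    [-0.72,-0.04,0],
    [-0.84,-0.046,0],
    [-0.96,-0.053,0],
    [-1.08,-0.06,0],
    [-1.2,-0.066,0],
    [-1.32,-0.073,-0.02],
    [-1.44,-0.079,-0.04],
    [-1.56,-0.086,-0.06],
    [-1.68,-0.092,-0.08],
    [-1.8,-0.099,-0.1],
    [-1.92,-0.106,-0.12],
    [-2.04,-0.112,-0.14],
    [-2.16,-0.119,-0.15],
    [-2.25,-0.124,-0.15],
    [-2.25,-0.124,-0.15]
  ],
  "rot": [
    [0,0,0],
    [0,0,0],
    [0,0,0],
    [0,0,0],
    [0,0,0],
    [0,0,0],
    [0,0,0],
    [0,0,0],
    [0,0,0],
    [0,0,0],
    [0,0,0],
    [0,0,0],
    [0,0,0],
    [0,0,0],
    [0,0,0],
    [0,0,0],
    [0,0,0],
    [0,0,0],
    [0,0,0],
    [0,0,0]
  ]
}}

```text
time: 15.82
tcp_pos: [367.4, -292.6, 10.5]
eef_rot: [0.688, 0.726, 0.0, 0.0]
wrist_force: [2.2, 0.5, 2.1]
grip_width: 18.7
```

```bash
python3 - <<'E'
from h import *
np.set_printoptions(precision=4,suppress=True)
s=monitor.read_state(); print(s['tcp_pos'],s['eef_rot'],s['wrist_force'])
im=get_image('wrist'); cv2.imwrite(f"pics/w12.png",im)
im=get_image('top'); cv2.imwrite(f"pics/top12.png",im)
cv2.imwrite("pics/top12c.png",cv2.resize(im[150:310,440:530],None,fx=3.6,fy=3.6,interpolation=cv2.INTER_CUBIC))
E
```

```text
[ 367.4446 -292.6047   10.5074] [0.6876 0.7261 0.     0.0002] [2.2108 0.5429 2.114 ]
```

View pics/w12.png

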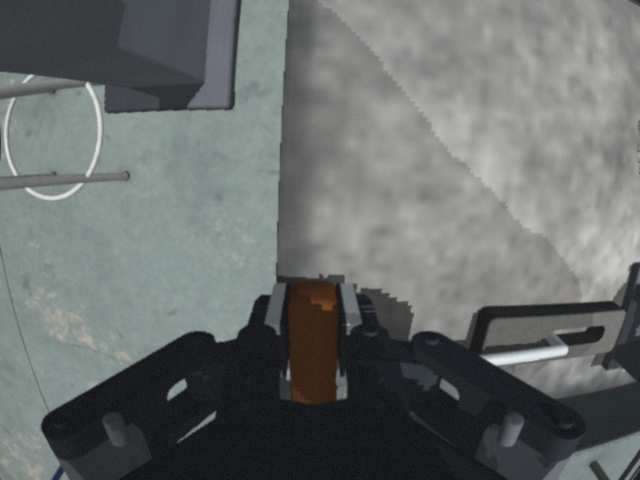

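View pics/top12c.png

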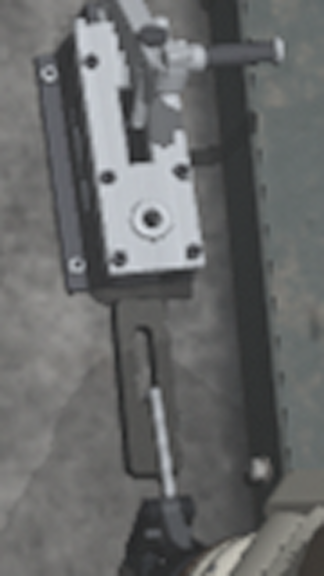

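```bash
python3 - <<'E'
from h import *
np.set_printoptions(precision=1,suppress=True)
t=lambda x,y,z:plane(ray('top',(440+x/3.6-.36,150+y/3.6-.36)),z)
print('inner L',t(112,305,14),'outer L',t(126,475,14),'slot in',t(142,328,14),'base front',t(100,295,8),t(192,298,8))
q=np.array([.6876,.7261,0,0]);pos=np.array([367.44,-292.6,10.5])
w=lambda u,v,z:plane(wray((u,v),pos,q),z)
print('wrist: inner L',w(620,303,14),'outer L',w(485,309,14),'slot in',w(604,330,14))
im=cv2.imread('pics/w12.png'); cv2.imwrite('pics/w12c.png',cv2.resize(im[250:400,450:640],None,fx=4,fy=4,interpolation=cv2.INTER_CUBIC))
E
```

```text
inner L [ 546.4 -295.3   14. ] outer L [ 448.5 -295.5   14. ] slot in [ 532.5 -311.3   14. ] base front [ 553.4 -290.5    8. ] [ 550.1 -343.3    8. ]
wrist: inner L [ 540.1 -291.1   14. ] outer L [ 445.9 -291.7   14. ] slot in [ 533.8 -307.9   14. ]
```

View pics/w12c.png

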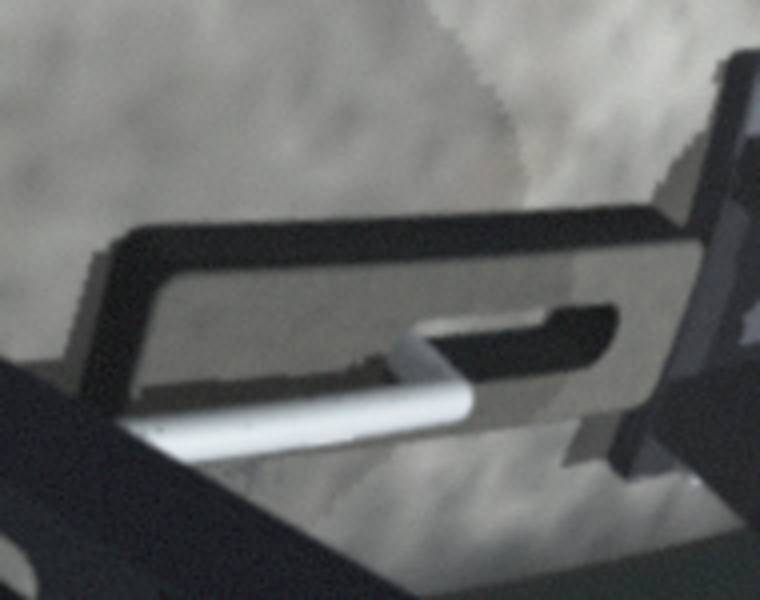

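{"name": "arm_command", "arguments": {
  "hand": [0,0,0,0,0,0,0,0,0,0,0,0,0,0],
  "xyz": [
    [0.05,0,0.1],
    [0.05,0,0.4],
    [0.05,0,0.8],
    [0.05,0,1.1],
    [0.25,0.6,1.1],
    [0.5,1.2,1.1],
    [0.5,1.9,1.1],
    [0.5,1.9,0.6],
    [0.5,1.9,0.2],
    [0.5,1.9,0],
    [0.5,1.9,-0.08],
    [0.5,1.9,-0.12],
    [0.5,1.9,-0.12],
    [0.5,1.9,-0.12]
  ],
  "rot": [
    [0,0,0],
    [0,0,0],
    [0,0,0],
    [0,0,0],
    [0,0,0],
    [0,0,0],
    [0,0,0],
    [0,0,0],
    [0,0,0],
    [0,0,0],
    [0,0,0],
    [0,0,0],
    [0,0,0],
    [0,0,0]
  ]
}}

```text
time: 17.08
tcp_pos: [388.2, -216.9, 6.2]
eef_rot: [0.688, 0.726, 0.0, 0.0]
wrist_force: [-0.9, 0.7, -0.4]
grip_width: 18.8
```

{"name": "arm_command", "arguments": {
  "hand": [0,0,0.6,0.6,0.6,0.6,0.6,0.6,0.6,0.6],
  "xyz": [
    [0,0,-0.04],
    [0,0,-0.05],
    [0,0,-0.05],
    [0,0,-0.05],
    [0,0,-0.05],
    [0,0,0.3],
    [0,0,1.2],
    [0,0,2.2],
    [0,0,3.2],
    [0,0,3.2]
  ],
  "rot": [
    [0,0,0],
    [0,0,0],
    [0,0,0],
    [0,0,0],
    [0,0,0],
    [0,0,0],
    [0,0,0],
    [0,0,0],
    [0,0,0],
    [0,0,0]
  ]
}}

```text
time: 17.92
tcp_pos: [390.3, -217.9, 141.1]
eef_rot: [0.687, 0.726, 0.001, 0.005]
wrist_force: [1.3, -0.7, 0.2]
grip_width: 51.0
```

```bash
python3 - <<'E'
from h import *
np.set_printoptions(precision=4,suppress=True)
s=monitor.read_state(); print(s['time'],s['tcp_pos'],s['eef_rot'],s['wrist_force'])
im=get_image('wrist'); cv2.imwrite(f"pics/w13.png",im)
E
```

```text
17.9167 [ 390.3143 -217.8502  141.1221] [0.6875 0.7262 0.0012 0.0049] [ 1.3415 -0.6573  0.2433]
```

View pics/w13.png

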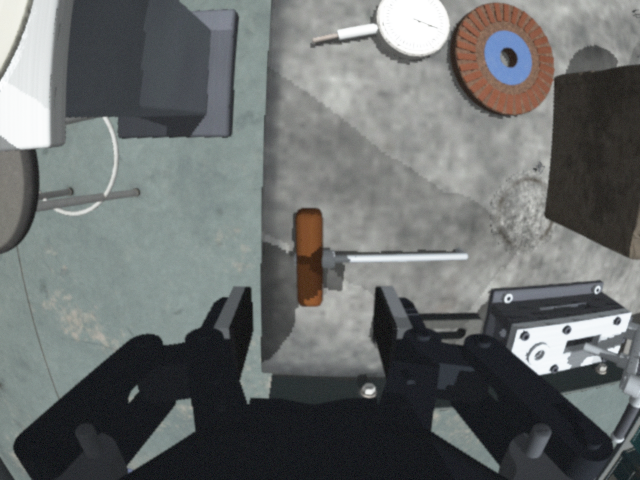

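The hook lies flat on the bench (handle at (310,257), end at (465,257)) and the strap is clear of the jig. Now I'll go back to the lever.

{"name": "arm_command", "arguments": {
  "hand": [0.45,0.45,0.45,0.45,0.45,0.45,0.45,0.45,0.45,0.45,0.45,0.45],
  "xyz": [
    [0.3,-0.2,0.6],
    [1,-0.6,1.3],
    [2,-1,1.6],
    [3,-1.5,1.6],
    [4,-2,1.6],
    [5,-2.4,1.6],
    [6,-2.7,1.6],
    [6.68,-2.98,1.6],
    [6.68,-2.98,1.5],
    [6.68,-2.98,1.5],
    [6.68,-2.98,1.5],
    [6.68,-2.98,1.5]
  ],
  "rot": [
    [0,0,0],
    [0,0,0],
    [0,0,0],
    [0,0,0],
    [0,0,0],
    [0,0,0],
    [0,0,0],
    [0,0,0],
    [0,0,0],
    [0,0,0],
    [0,0,0],
    [0,0,0]
  ]
}}

```text
time: 18.97
tcp_pos: [654.1, -335.3, 194.0]
eef_rot: [0.688, 0.726, -0.0, -0.0]
wrist_force: [-0.5, 0.6, 0.3]
grip_width: 38.3
```

```bash
python3 - <<'E'
from h import *
np.set_printoptions(precision=4,suppress=True)
s=monitor.read_state(); print(s['time'],s['tcp_pos'],s['eef_rot'],s['wrist_force'])
im=get_image('wrist'); cv2.imwrite(f"pics/w14.png",im)
E
```

```text
18.9667 [ 654.0785 -335.3246  194.0192] [ 0.6875  0.7262 -0.     -0.0001] [-0.5338  0.6224  0.3319]
```

View pics/w14.png

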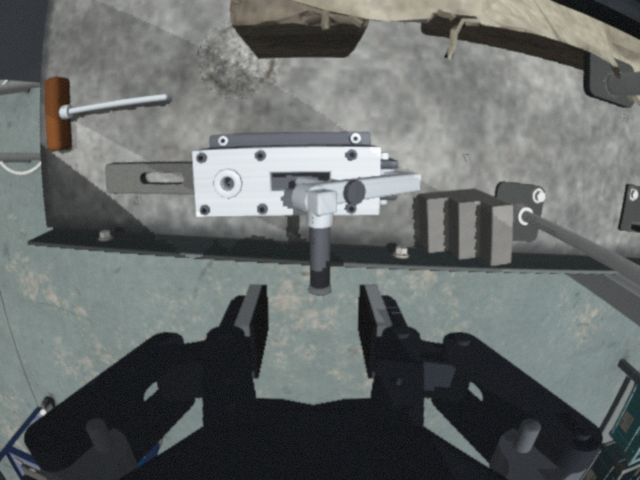

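{"name": "arm_command", "arguments": {
  "hand": [0.45,0.45,0.45,0.45,0.45,0.45,0.1,0,0,0,0],
  "xyz": [
    [0.09,-0.04,-0.6],
    [0.09,-0.04,-1.2],
    [0.09,-0.04,-1.6],
    [0.09,-0.04,-1.85],
    [0.09,-0.04,-1.87],
    [0.09,-0.04,-1.87],
    [0.09,-0.04,-1.87],
    [0.09,-0.04,-1.87],
    [0.09,-0.04,-1.87],
    [0.09,-0.04,-1.87],
    [0.09,-0.04,-1.87]
  ],
  "rot": [
    [0,0,0],
    [0,0,0],
    [0,0,0],
    [0,0,0],
    [0,0,0],
    [0,0,0],
    [0,0,0],
    [0,0,0],
    [0,0,0],
    [0,0,0],
    [0,0,0]
  ],
  "force": 30
}}

```text
time: 19.93
tcp_pos: [659.0, -337.6, 120.6]
eef_rot: [0.688, 0.726, 0.0, 0.001]
wrist_force: [-3.2, 0.6, 7.4]
grip_width: 10.6
```

{"name": "arm_command", "arguments": {
  "hand": [0,0,0,0,0,0,0,0,0,0,0,0,0,0,0,0,0],
  "xyz": [
    [-0.09,0,-0.06],
    [-0.2,0,-0.14],
    [-0.31,-0.01,-0.22],
    [-0.41,-0.01,-0.31],
    [-0.51,-0.02,-0.4],
    [-0.61,-0.02,-0.5],
    [-0.7,-0.03,-0.6],
    [-0.79,-0.03,-0.71],
    [-0.86,-0.04,-0.81],
    [-0.94,-0.04,-0.93],
    [-1,-0.05,-1.045],
    [-1.07,-0.05,-1.17],
    [-1.12,-0.05,-1.29],
    [-1.13,-0.05,-1.34],
    [-1.14,-0.05,-1.36],
    [-1.14,-0.05,-1.36],
    [-1.14,-0.05,-1.36]
  ],
  "rot": [
    [0,0,0],
    [0,0,0],
    [0,0,0],
    [0,0,0],
    [0,0,0],
    [0,0,0],
    [0,0,0],
    [0,0,0],
    [0,0,0],
    [0,0,0],
    [0,0,0],
    [0,0,0],
    [0,0,0],
    [0,0,0],
    [0,0,0],
    [0,0,0],
    [0,0,0]
  ]
}}

```text
time: 21.35
tcp_pos: [612.0, -340.4, 65.2]
eef_rot: [0.688, 0.726, -0.001, 0.0]
wrist_force: [-7.1, -3.8, 4.8]
grip_width: 10.7
```

{"name": "arm_command", "arguments": {
  "hand": [0.45,0.45,0.45,0.45,0.45,0.45,0.45,0.45,0.45,0.45,0.45],
  "xyz": [
    [0.02,0,0],
    [0.02,0,0],
    [0.02,0,0],
    [0.02,0,0.1],
    [0.02,0,0.6],
    [0.02,0,1.3],
    [0.3,0,2],
    [1.1,0,2],
    [1.1,0,1.5],
    [1.1,0,1.32],
    [1.1,0,1.32]
  ],
  "rot": [
    [0,0,0],
    [0,0,0],
    [0,0,0],
    [0,0,0],
    [0,0,0],
    [0,0,0],
    [0,0,0],
    [0,0,0],
    [0,0,0],
    [0,0,0],
    [0,0,0]
  ]
}}

```text
time: 22.27
tcp_pos: [655.9, -338.5, 113.6]
eef_rot: [0.687, 0.726, -0.001, -0.003]
wrist_force: [-0.0, -0.5, -0.2]
grip_width: 38.3
```

```bash
python3 - <<'E'
from h import *
np.set_printoptions(precision=4,suppress=True)
s=monitor.read_state(); print(s['time'],s['tcp_pos'],s['eef_rot'],s['wrist_force'])
im=get_image('wrist'); cv2.imwrite(f"pics/w15.png",im)
E
```

```text
22.2667 [ 655.8724 -338.4679  113.6207] [ 0.6873  0.7263 -0.0008 -0.0026] [-0.0331 -0.4514 -0.2352]
```

View pics/w15.png

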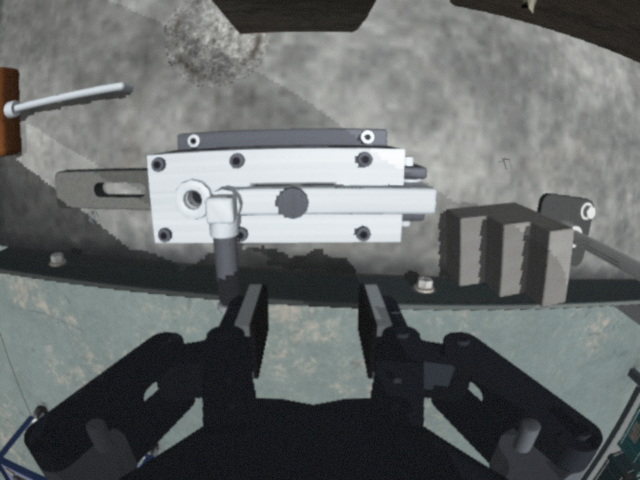

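The lever looks the same as at the start. I'll retreat and check with the fixed cameras.

{"name": "arm_command", "arguments": {
  "hand": [0.45,0.45,0.45,0.45,0.45,0.45,0.45,0.45,0.45,0.45,0.45,0.45,0.45,0.45,0.45,0.45,0.45,0.45,0.45,0.45],
  "xyz": [
    [0,0,1],
    [-0.5,0,2],
    [-1,0.2,3],
    [-2,1,4],
    [-3,2,4.8],
    [-4,3,5],
    [-5,4,5],
    [-6,5,5],
    [-7,6,5],
    [-7.5,7,5],
    [-8,8,5],
    [-8.5,9,5],
    [-9,10,5],
    [-9,11,5],
    [-9,12,5],
    [-9,13,5],
    [-9,14,5],
    [-9,14,5],
    [-9,14,5],
    [-9,14,5]
  ],
  "rot": [
    [0,0,0],
    [0,0,0],
    [0,0,0],
    [0,0,0],
    [0,0,0],
    [0,0,0],
    [0,0,0],
    [0,0,0],
    [0,0,0],
    [0,0,0],
    [0,0,0],
    [0,0,0],
    [0,0,0],
    [0,0,0],
    [0,0,0],
    [0,0,0],
    [0,0,0],
    [0,0,0],
    [0,0,0],
    [0,0,0]
  ]
}}

```text
time: 23.98
tcp_pos: [294.9, 223.4, 317.3]
eef_rot: [0.687, 0.727, 0.001, -0.0]
wrist_force: [0.7, 0.5, 0.3]
grip_width: 38.5
```

```bash
python3 - <<'E'
from h import *
s=monitor.read_state(); print(s['time'],s['tcp_pos'],s['qd'])
a=get_image('top'); b=get_image('scene'); cv2.imwrite("pics/top16.png",a); cv2.imwrite("pics/scene16.png",b)
r=lambda im,x,y,w,h,f:cv2.resize(im[y:y+h,x:x+w],None,fx=f,fy=f,interpolation=cv2.INTER_CUBIC)
o=cv2.imread("pics/top0.png"); os=cv2.imread("pics/scene0.png")
cv2.imwrite("pics/c16t.png",np.hstack([r(o,430,140,100,180,3.3),r(a,430,140,100,180,3.3)]))
cv2.imwrite("pics/c16s.png",np.hstack([r(os,420,180,100,180,3.3),r(b,420,180,100,180,3.3)]))
E
```

```text
23.9833 [294.85182099 223.3967903  317.25331876] [ 0.44603036  0.19853732  0.15343866 -0.02755078 -0.01819015  0.40580067]
```

View pics/c16t.png

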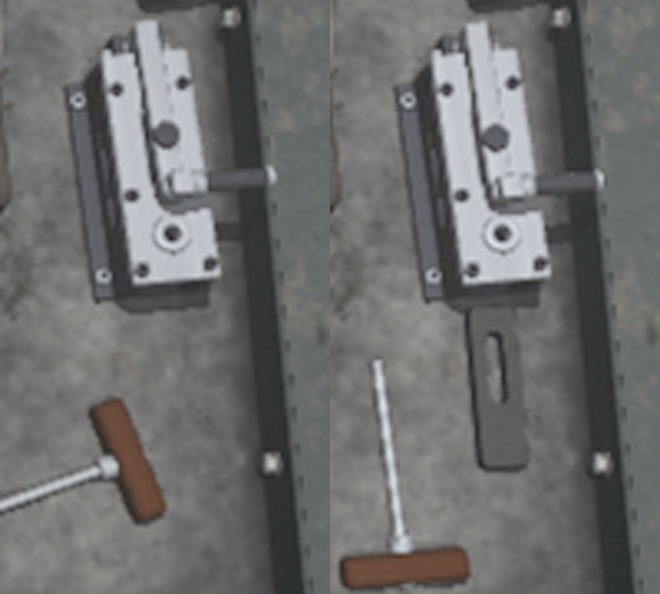

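View pics/c16s.png

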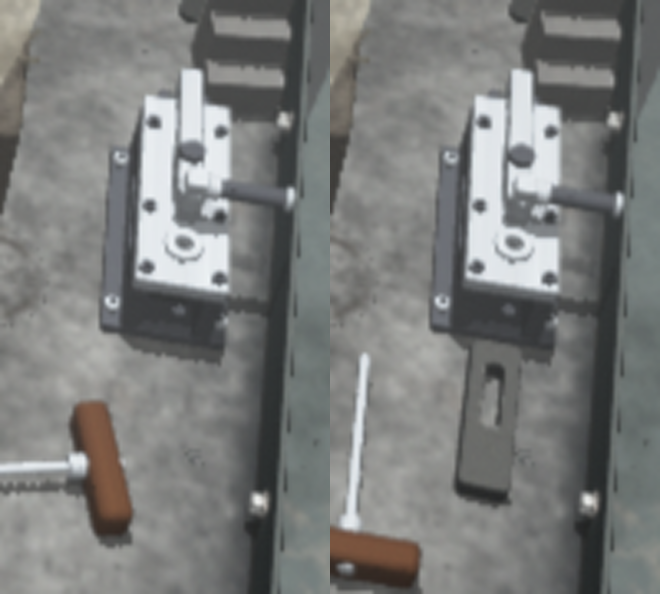

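View pics/top16.png

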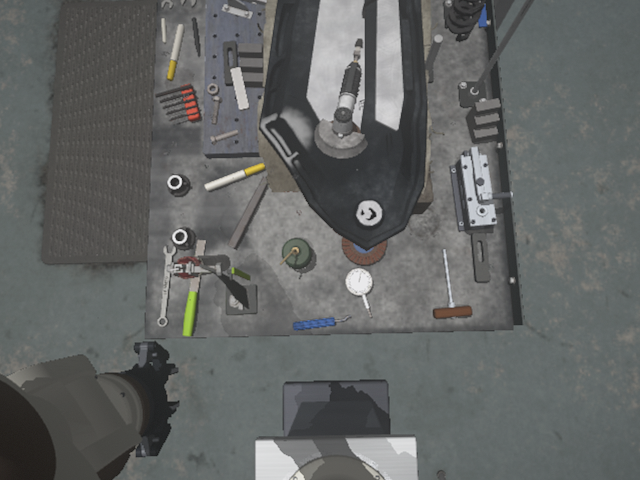

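The lever matches its starting view. Last check: the strap's position, from both fixed views.

```bash
python3 - <<'E'
from h import *
np.set_printoptions(precision=1,suppress=True)
t=lambda x,y:ray('top',(430+(x-330)/3.3-.35,140+y/3.3-.35)); s=lambda x,y:ray('scene',(420+(x-330)/3.3-.35,180+y/3.3-.35))
P=[]
for n,a,b in [('outR',(527,467),(508,493)),('outL',(483,468),(460,484)),('slotout',(498,401),(492,425)),('slotin',(494,334),(493,364)),]:
    p=tri(t(*a),s(*b)); print(n,*p,plane(t(*a),14))
print('inner corners top z14',plane(t(470,308),14),plane(t(519,306),14))
E
```

```text
outR [ 448.7 -325.8   14.5] [0.5941327995139442, 0.5941327995140034] [ 448.5 -325.3   14. ]
outL [ 449.  -299.8   11.5] [0.7645002965653918, 0.7645002965653526] [ 448.7 -298.3   14. ]
slotout [ 490.4 -312.5   13.8] [1.4817009297475714, 1.4817009297477117] [ 490.  -310.9   14. ]
slotin [ 531.8 -310.9   15.6] [0.49668249217768146, 0.49668249217749705] [ 532.2 -311.9   14. ]
inner corners top z14 [ 549.2 -298.2   14. ] [ 549.6 -328.9   14. ]
```

{"name": "arm_command", "arguments": {
  "hand": [0.45,0.45,0.45,0.45],
  "xyz": [
    [0,0,0],
    [0,0,0],
    [0,0,0],
    [0,0,0]
  ],
  "rot": [
    [0,0,0],
    [0,0,0],
    [0,0,0],
    [0,0,0]
  ]
}}

```text
time: 24.42
tcp_pos: [297.2, 219.7, 317.4]
eef_rot: [0.688, 0.726, 0.0, 0.0]
wrist_force: [0.1, -0.8, 0.6]
grip_width: 38.5
```

```bash
python3 -c "
from h import *
print(bot.close_job())"
```

```text
the job is handed in; nothing more can be done
None
```

I did the whole job in order and handed it in at about 24.4 s. I raised the lever to about 0.64 rad, hooked the strap by its slot and drew it out. I then laid the hook on the bench left of the strap and put the lever back down.

What the last checks showed:
- **Strap:** it lies flat, with its top measured at 11.5–15.6 mm in two views (14 expected). Its centre is about 60 mm before the mouth; 49 was required.
- **Lever:** it matches its starting position in both fixed views. I compared the pictures but did not measure the angle directly.
- **Hook:** it lies on its flat underside, with its end roughly 125 mm from the jig's origin by the commanded placing.
- **Other things:** the can, gauge and flap disc look unmoved in the top view, and the two castings were not checked separately. The gripper touches nothing.
- **Disagreements:** the lever handle measured at 84–86 mm high, against the stated 82. The hook shank triangulated at 74 mm, against an expected 71. Neither caused trouble.
- **Contact force:** I could not see the hook-to-strap force directly. I only know the hook caught the strap because the strap moved with it.

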